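# Lay out a pile of bars for four brazed butt joints

### The job

Get four butt joints ready for brazing: take the cross-stacked pile of metal bars apart and lay each bar flat on the bare half of the firebrick that holds the stapled bar of the same metal, in line with it and end to end, the ends touching or no more than a centimetre apart. Set the bars down gently without dropping any, because the bricks are brittle, and leave the pliers and the flux jar where they are.

Things in the scene. Friction and masses are not known exactly. Their poses are not given: they have to be found in the camera images.
- copper_bar: loose bar of red-brown copper, 100 x 30 x 15 mm, 0.4 kg, one of the pile (two parallel bars 80 mm apart on centres on a blue plate 10 mm thick, two more across them, each free underneath at its middle). Origin at the bar's centre; x along its length, y across its 30 mm width, z through its thickness.
- brass_bar: loose bar of yellow brass, 100 x 30 x 15 mm, 0.38 kg, one of the pile (two parallel bars 80 mm apart on centres on a blue plate 10 mm thick, two more across them, each free underneath at its middle). Origin at the bar's centre; x along its length, y across its 30 mm width, z through its thickness.
- steel_bar: loose bar of near-black mild steel, 100 x 30 x 15 mm, 0.35 kg, one of the pile (two parallel bars 80 mm apart on centres on a blue plate 10 mm thick, two more across them, each free underneath at its middle). Origin at the bar's centre; x along its length, y across its 30 mm width, z through its thickness.
- aluminium_bar: loose bar of pale silvery aluminium, 100 x 30 x 15 mm, 0.12 kg, one of the pile (two parallel bars 80 mm apart on centres on a blue plate 10 mm thick, two more across them, each free underneath at its middle). Origin at the bar's centre; x along its length, y across its 30 mm width, z through its thickness.
- copper_brick: fixed tan firebrick, 230 x 114 x 32 mm, with a red-brown copper bar (100 x 30 x 15 mm) stapled on one half, from x = -104 to -4 mm, y = 0; staple top 50 mm above the bench. Origin: centre of the brick's underside; z up, top face at 32 mm; x lengthwise to the bare half. The loose bar belongs there along x; centred at x = 46 mm, y = 0 the ends would just touch.
- brass_brick: fixed tan firebrick, 230 x 114 x 32 mm, with a yellow brass bar (100 x 30 x 15 mm) stapled on one half, from x = -104 to -4 mm, y = 0; staple top 50 mm above the bench. Origin: centre of the brick's underside; z up, top face at 32 mm; x lengthwise to the bare half. The loose bar belongs there along x; centred at x = 46 mm, y = 0 the ends would just touch.
- steel_brick: fixed tan firebrick, 230 x 114 x 32 mm, with a near-black mild steel bar (100 x 30 x 15 mm) stapled on one half, from x = -104 to -4 mm, y = 0; staple top 50 mm above the bench. Origin: centre of the brick's underside; z up, top face at 32 mm; x lengthwise to the bare half. The loose bar belongs there along x; centred at x = 46 mm, y = 0 the ends would just touch.
- aluminium_brick: fixed tan firebrick, 230 x 114 x 32 mm, with a pale silvery aluminium bar (100 x 30 x 15 mm) stapled on one half, from x = -104 to -4 mm, y = 0; staple top 50 mm above the bench. Origin: centre of the brick's underside; z up, top face at 32 mm; x lengthwise to the bare half. The loose bar belongs there along x; centred at x = 46 mm, y = 0 the ends would just touch.
- pliers: bystander: steel pliers with blue handles lying flat on the bench beside the flux jar, 190 x 56 x 14 mm; origin on the bench under their middle, 18 mm behind the rivet; x along them to the jaws. Leave alone.
- flux_jar: bystander: round jar of flux with a green label and a white lid, 54 mm across, 62 mm tall; origin at the centre of its underside, z up. Leave alone.
There are look-alikes about, which are no part of the job. What is meant by the steel_bar is not green, and is the larger of those in its own colour.

How it is judged:
By the outcome, as a careful person would: the job done as asked, in the order asked, and still so for the second after the job is handed in, with the robot touching nothing.
It also fails if it takes over 106 s, if anything falls off the work surface, if the arm or the gripper's body presses on something with over 40 N, if the wrist force passes 120 N, or if a joint passes its speed limit or range.

### The arm

A 6-joint arm with a two-finger parallel gripper is mounted at the origin on the work surface. World frame = base frame: x ahead of the robot, y to its left, z up, the work surface at z = 0. Lengths are in mm, angles in degrees, forces in N, time in s.
With the tool pointing down it reaches from about 300 to 850 mm from the base axis. Payload 4.2 kg.
Tool frame: the origin (TCP) lies midway between the tips of the shut fingers; the grasp point (between the pads) lies 19 mm behind it; x points along the fingers, y is the direction in which the jaws open and shut, and the axes are right-handed (so a half turn about x gives the same grasp; the last joint's range is limited). The gripper opens to 91 mm and grips with 3 to 60 N. Pads are 32 mm wide; open, the fingers measure 118 mm over their backs; the gripper's body (76 mm by 178 mm) begins 60 mm behind the grasp point.
Start: joints at [-69.099, 18.312, 89.639, -0, 72.044, -1.146], TCP at [215.844, -532.968, 213.976] pointing down, gripper open.
Joint ranges: [-177.97, 177.97], [-48.28, 115.42], [12.27, 149.76], [-77.06, 257.06], [2.81, 150.46], [-146.56, 146.56]. Speed limits (degrees/s): [147.25, 147.25, 180, 180, 180, 180].

### API

Orientations are given as [roll, pitch, yaw] about the fixed x, y, z axes, in that order (R = Rz(yaw) Ry(pitch) Rx(roll)).
In Python, from workcell import * gives the robot as it stands.
- The arm moves only by the shell command python3 -m handwheel 'ROWS' [FORCE]. ROWS is a JSON object of lists of equal length, an entry for each row: "gripper": the closure, from 0 (fully open) to 1 (shut); "offset": the shift along the tool's x, y, z in mm, a list of three; "rot": the turn, a rotation vector about the tool's x, y, z in degrees, a list of three. A call has 1 to 5 rows; each row is the pose to reach, as a shift and turn from the pose commanded when the call began, along the tool's axes at that moment; what a row does not reach only later rows make up. A row lasts 1/12 s, in which the tool goes at most 41.7 mm and 7.16 degrees, less where a joint would pass 70% of its speed; a pose out of reach is approached as far as the arm can. A call with a gripper value outside its range is refused whole. The fingers move at their own pace and stop on an object; FORCE is the grip in N (left out, the last holds). Time passes only in rows, so rows that repeat a pose let the fingers close. It gives the time, the measured TCP pose, the force and the opening at its end, in the units of the state.
- state(): the state, without advancing time (a new reading comes with each control period).
- grab_frame(name): name is "scene" or "top" or "wrist"; returns the picture (384x512x3 uint8, red, green, blue); there is no depth.
- camera_params(name): a dict with "fx", "fy", "cx", "cy" (pixels), "position" and "attitude" of the camera in the world; the wrist camera has in their place "hand_eye" (4x4, takes a point from camera to tool coordinates, whose origin is the TCP and whose axes are the tool frame's). Camera axes: x right, y up, looking along -z (the intrinsics and any distortion apply to the point x, -y, -z); pixel columns grow to the right and rows downward; lengths in mm; the calibration is good to about 2 mm. The wrist camera is an equidistant fisheye: a pixel r from the principal point sees the ray r / f radians off the axis. A picture is of the moment at which its call begins: read the wrist's pose just before it. camera_params takes no time and is no camera call.
- job_done(): hands the job in, once; it reports no verdict.
The state is a dict: "time_s": time; "qpos": joint angles; "qvel": joint speeds; "effort": joint torques, N m; "ee_pos": TCP position; "ee_rot": TCP orientation; "force": force on the tool from outside, world axes, zero at the start; "torque": the same for the moment, N m; "gripper_width": finger opening in mm.
Only numpy, scipy, OpenCV 4.12 (cv2) and the standard library are available. Lean on these libraries where they do the work, as an engineer would, in place of code of your own. Each camera call takes 0.05 s, during which the arm holds its last target.

## Working session

There is one attempt and no reset: what is moved stays moved. The work goes in short steps, Python scripts to look and compute and a shell command to move; the robot and the scene stay as the last step left them, time stands still between calls to the robot, and variables do not carry over. Pictures are saved under pics/ and viewed, and the job is handed in when it is done.

```bash
ls; mkdir -p pics; python3 - <<'E'
from workcell import *
import cv2
print(state())
for n in ["scene","top","wrist"]:
    print(n,camera_params(n))
for n in ["scene","top","wrist"]:
    im=grab_frame(n); cv2.imwrite(f'pics/{n}0.png',im[:,:,::-1])
E
```

```text
pics
{'time_s': 0.0, 'qpos': array([-6.90972591e+01,  1.83525812e+01,  8.97061712e+01, -1.72053515e-03,
        7.20437532e+01, -1.14473465e+00]), 'qvel': array([-0.13578421,  0.01606043,  0.00836197,  0.0771085 , -0.09250395,
        0.01852829]), 'effort': array([-4.60581814e-04, -4.12464559e+01, -2.31976086e+01,  7.27878464e-02,
        4.57396335e-02, -1.48074710e-04]), 'ee_pos': array([ 215.66382211, -532.48103613,  213.11245022]), 'ee_rot': array([-90.23048767,  89.8974814 , 111.81751972]), 'force': array([-0.15398105, -0.30202332,  0.04190674]), 'torque': array([0.03090278, 0.08464458, 0.00037988]), 'gripper_width': 91.10353112784446}
scene {'fx': 398.370658525694, 'fy': 398.370658525694, 'cx': 260.8253125094329, 'cy': 196.5665310780894, 'position': array([863.88375071, 472.31377793, 881.74429174]), 'attitude': array([ 33.28480352,   0.89180639, 150.22691096])}
top {'fx': 480.1829332233238, 'fy': 480.1829332233238, 'cx': 251.02545611548223, 'cy': 183.08093184057444, 'position': array([ 405.69291679,   -7.78086678, 1224.27647266]), 'attitude': array([  8.36977352,   0.25031521, -90.48808129])}
wrist {'fx': 297.3186396354542, 'fy': 297.3186396354542, 'cx': 256.3567100480947, 'cy': 193.9805447500988, 'hand_eye': array([[-1.17759436e-03,  2.47053136e-01, -9.69001218e-01,
        -1.70255643e+02],
       [ 9.99998605e-01, -8.56860269e-04, -1.43372651e-03,
         4.07509515e-01],
       [-1.18450528e-03, -9.69001555e-01, -2.47051782e-01,
        -7.00533483e+01],
       [ 0.00000000e+00,  0.00000000e+00,  0.00000000e+00,
         1.00000000e+00]])}
```

View pics/scene0.png

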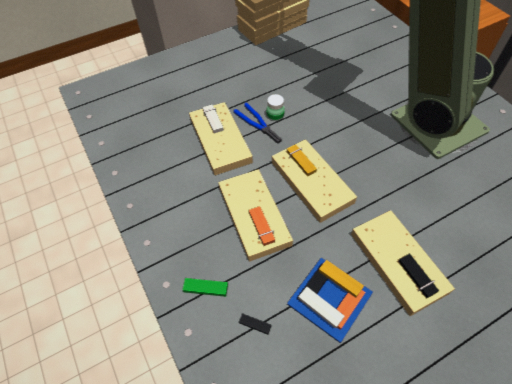

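View pics/top0.png

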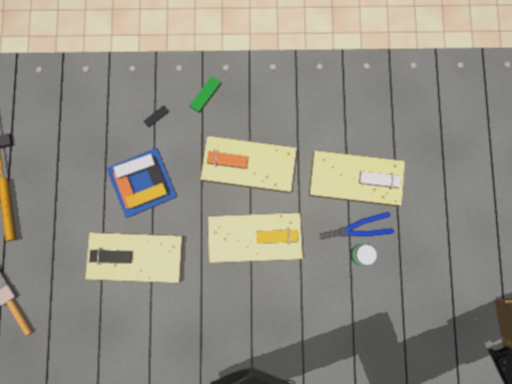

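View pics/wrist0.png

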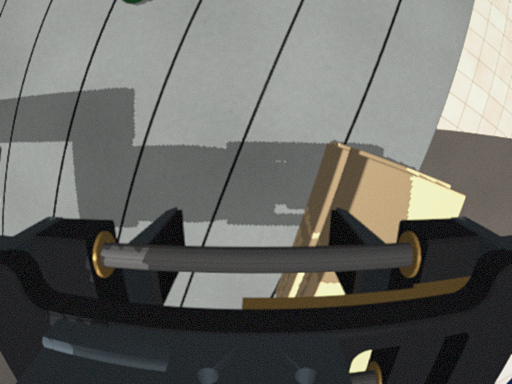

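The scene view shows the pile at about (330,297) and the top view at about (140,183). Brass and aluminium lie across the top, with copper and steel below. The green bar is at (205,93) and a small black bar at (157,116) in the top view. Next I'll enlarge the pile and write helpers.

```bash
cat > h.py <<'E'
from workcell import *
import cv2, numpy as np
from scipy.spatial.transform import Rotation as R
def cam(n):
    p=camera_params(n); M=R.from_euler('xyz',p['attitude'],degrees=True).as_matrix()
    return p,M,np.array(p['position'])
def cast(n,uv,z):
    p,M,c=cam(n); uv=np.atleast_2d(uv).astype(float)
    d=np.c_[(uv[:,0]-p['cx'])/p['fx'],-(uv[:,1]-p['cy'])/p['fy'],-np.ones(len(uv))]@M.T
    return c+d*((z-c[2])/d[:,2])[:,None]
def proj(n,P):
    p,M,c=cam(n); q=(np.atleast_2d(P)-c)@M
    return np.c_[p['cx']+p['fx']*q[:,0]/-q[:,2],p['cy']-p['fy']*q[:,1]/-q[:,2]]
E
python3 - <<'E'
from h import *
a=cv2.imread('pics/top0.png'); b=cv2.imread('pics/scene0.png')
A=cv2.resize(a[90:230,80:220],None,fx=4,fy=4,interpolation=cv2.INTER_CUBIC)
B=cv2.resize(b[250:350,170:390],None,fx=3.4,fy=3.4,interpolation=cv2.INTER_CUBIC)
cv2.imwrite('pics/cA.png',A);cv2.imwrite('pics/cB.png',B)
for z in (0,): print(cast('top',[[140,183]],40),cast('scene',[[330,297]],40))
E
```

```text
[[582.71512757 272.96051371  40.        ]] [[600.73074974 287.28221227  40.        ]]
```

View pics/cA.png

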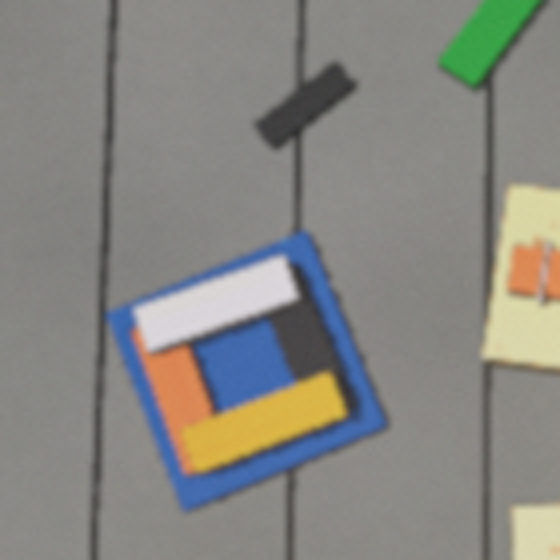

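View pics/cB.png

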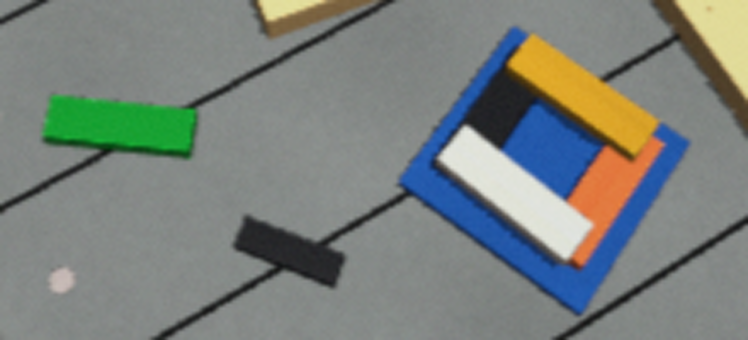

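Candidates for steel_bar: pile dark bar (top 156,181), lone small black bar (157,116), green bar (205,93). The pile bar fits: it isn't green, and it is wider and longer than the lone black one. The enlarged crops confirm this. Next I'll measure everything in both views.

```bash
cat > meas.py <<'E'
from h import *
def comps(im,cond,minA=60):
    m=cv2.morphologyEx(cond.astype(np.uint8)*255,cv2.MORPH_OPEN,np.ones((2,2)))
    cs,_=cv2.findContours(m,cv2.RETR_EXTERNAL,cv2.CHAIN_APPROX_NONE)
    return [c[:,0,:] for c in cs if cv2.contourArea(c)>minA]
def rect(n,c,z):
    P=cast(n,c,z)[:,:2].astype(np.float32)
    (x,y),(w,h),a=cv2.minAreaRect(P)
    if w<h: w,h,a=h,w,a+90
    return x,y,w,h,(a+90)%180-90
def masks(im):
    hsv=cv2.cvtColor(im,cv2.COLOR_BGR2HSV); H,S,V=[hsv[...,i].astype(int) for i in range(3)]
    return dict(copper=(H<15)&(S>120)&(V>120),brass=(H>=15)&(H<26)&(S>150)&(V>120),
      alu=(S<40)&(V>165),steel=(V<75)&(S<80),brick=(H>=18)&(H<35)&(S>40)&(S<150)&(V>170),plate=(H>100)&(H<125)&(S>150))
E
python3 - <<'E'
from meas import *
for n in('top','scene'):
    im=cv2.imread(f'pics/{n}0.png')
    for k,m in masks(im).items():
        for c in comps(im,m):
            u=c.mean(0); 
            if n=='top' and (u[1]<60 or u[1]>290): continue
            if n=='scene' and (u[0]<150 or u[1]<95 or (u[0]>380 and u[1]<200)): continue
            print(n,k,u.round(),*[f'z{z}:'+str(np.round(rect(n,c,z),1)) for z in dict(brick=[32],plate=[10]).get(k,[25,40,47])])
E
```

```text
top copper [125. 188.] z25:[573.2 312.3  52.2  28.2  22.2] z40:[571.1 308.3  51.5  27.8  22.2] z47:[570.1 306.4  51.2  27.6  22.2]
top copper [233. 161.] z25:[639.4  42.4  77.1  29.9  81.8] z40:[636.5  41.8  76.1  29.5  81.8] z47:[635.2  41.5  75.7  29.3  81.8]
top copper [212. 158.] z25:[646.8  94.8  29.2  18.1  -7.7] z40:[643.8  93.5  28.8  17.8  -7.7] z47:[642.4  92.9  28.7  17.7  -7.7]
top brass [273. 237.] z25:[446.4 -56.3  72.1  24.7  89.5] z40:[445.9 -55.7  71.2  24.4  89.5] z47:[445.6 -55.4  70.8  24.2  89.5]
top brass [146. 196.] z25:[551.  260.2 102.6  30.8 -70.4] z40:[549.2 256.8 101.4  30.4 -70.4] z47:[548.3 255.3 100.8  30.2 -70.4]
top brass [  6. 210.] z25:[521.9 612.4 160.8  24.8  10.8] z40:[520.5 604.6 158.7  24.5  10.8] z47:[519.8 601.  157.8  24.4  10.8]
top alu [368. 255.] z25:[ 399.  -289.9   47.3   46.4   89.5] z40:[ 399.1 -286.3   46.7   45.8   89.5] z47:[ 399.2 -284.7   46.4   45.5   89.5]
top alu [381. 180.] z25:[ 587.4 -332.3  102.5   32.5   82.7] z40:[ 585.1 -328.2  101.3   32.1   82.7] z47:[ 584.1 -326.3  100.7   31.9   82.7]
top alu [134. 166.] z25:[628.  
[... 3481 characters left out ...]
1] z47:[ 2.758e+02  3.844e+02  1.542e+02  3.900e+00 -1.000e-01]
scene steel [272. 135.] z25:[ 465.9 -185.8   68.5   23.1  -83.9] z40:[ 472.8 -174.3   67.3   22.7  -83.9] z47:[ 476.1 -168.9   66.7   22.5  -83.9]
scene brick [156. 348.] z32:[968.  194.9  50.9  46.8  87.3]
scene brick [404. 261.] z32:[401.2 292.9 228.3 113.9  87.3]
scene brick [255. 213.] z32:[632.2   9.3 228.6 114.   81.5]
scene brick [312. 176.] z32:[446.8  -3.6 228.2 113.8 -88.3]
scene brick [220. 134.] z32:[ 592.8 -262.5  228.1  114.    82.6]
scene plate [333. 294.] z10:[582.3 277.2  52.5  45.5 -68.4]
scene plate [328. 305.] z10:[592.3 284.  138.6 137.9  22.6]
scene plate [252. 118.] z10:[ 472.8 -291.   114.9   54.5  -79.6]
```

```bash
cat >> h.py <<'E'
def wproj(P,T=None):
    p=camera_params('wrist'); s=state() if T is None else T
    M=R.from_euler('xyz',s['ee_rot'],degrees=True).as_matrix()
    q=(np.atleast_2d(P)-s['ee_pos'])@M
    return wprojt(q)
def wprojt(q):
    p=camera_params('wrist'); H=p['hand_eye']
    c=(np.atleast_2d(q)-H[:3,3])@H[:3,:3]; x,y,z=c[:,0],-c[:,1],-c[:,2]
    r=np.hypot(x,y)+1e-9; th=np.arctan2(r,z)
    return np.c_[p['cx']+p['fx']*th*x/r,p['cy']+p['fy']*th*y/r]
def wcast(uv,z,s):
    p=camera_params('wrist'); H=p['hand_eye']; uv=np.atleast_2d(uv).astype(float)
    a=(uv[:,0]-p['cx'])/p['fx']; b=(uv[:,1]-p['cy'])/p['fy']; th=np.hypot(a,b)+1e-9
    d=np.c_[np.sin(th)*a/th,-np.sin(th)*b/th,-np.cos(th)]@H[:3,:3].T
    M=R.from_euler('xyz',s['ee_rot'],degrees=True).as_matrix()
    d=d@M.T; o=M@H[:3,3]+s['ee_pos']
    return o+d*((z-o[2])/d[:,2])[:,None]
def goto(P,yaw_y,s=None):
    """print offset and rot (tool axes) to TCP P, tool down, jaw axis (tool y) at world angle yaw_y"""
    s=s or state()
    M=R.from_euler('xyz',s['ee_rot'],degrees=True).as_matrix()
    best=None
    for k in(0,180):
        a=np.radians(yaw_y+k); X=np.array([0,0,-1.]); Y=np.array([np.cos(a),np.sin(a),0])
        D=np.c_[X,Y,np.cross(X,Y)]
        rv=R.from_matrix(M.T@D).as_rotvec(degrees=True)
        print('  offset',(M.T@(np.array(P)-s['ee_pos'])).round(1),'rot',rv.round(1),'(k',k,')')
E
python3 - <<'E'
from h import *
s=state(); M=R.from_euler('xyz',s['ee_rot'],degrees=True).as_matrix(); print(M.round(3))
print(wprojt([[0,0,0],[40,0,0],[160,0,0],[0,45,0],[0,-45,0],[160,0,-100],[160,0,-200],[160,150,-100]]).round())
E
```

```text
[[-0.     0.375 -0.927]
 [ 0.001 -0.927 -0.375]
 [-1.    -0.001 -0.   ]]
[[255. 236.]
 [255. 215.]
 [256. 182.]
 [327. 235.]
 [184. 235.]
 [256.  93.]
 [256.   8.]
 [384.  99.]]
```

```bash
python3 -m handwheel '{"gripper":[0,0,0,0,0],"offset":[[-9,-32,-21],[-18,-64,-42],[-27,-96,-63],[-36,-128,-84],[-45,-160,-105]],"rot":[[0,0,0],[0,0,0],[0,0,0],[0,0,0],[0,0,0]]}'; python3 -m handwheel '{"gripper":[0,0,0,0,0],"offset":[[-9,-32,-21],[-18,-64,-42],[-27,-96,-63],[-36,-128,-84],[-41,-180,-120]],"rot":[[0,0,0],[0,0,0],[0,0,0],[0,0,0],[0,0,0]]}'; python3 -m handwheel '{"gripper":[0,0,0],"offset":[[0,-30,-15],[0,-30,-15],[0,-30,-15]],"rot":[[0,0,0],[0,0,0],[0,0,0]]}'
python3 - <<'E'
from h import *
s=state(); print(s['ee_pos'],s['ee_rot'],s['qpos'],s['time_s'])
im=grab_frame('wrist'); cv2.imwrite('pics/w1.png',im[:,:,::-1]); np.save('w1.npy',np.r_[s['ee_pos'],s['ee_rot']])
E
```

```text
time_s: 0.57
ee_pos: [252.9, -343.3, 258.9]
ee_rot: [-92.5, 90.0, 109.5]
force: [0.6, 0.6, 0.3]
gripper_width: 91.4
time_s: 0.98
ee_pos: [292.0, -153.3, 299.3]
ee_rot: [125.3, 89.9, -32.8]
force: [1.7, -0.4, 1.3]
gripper_width: 91.2
time_s: 1.23
ee_pos: [294.6, -119.8, 298.3]
ee_rot: [99.5, 90.0, -58.1]
force: [0.3, -0.7, 0.2]
gripper_width: 91.1
[ 294.59104632 -119.84188678  298.29452861] [ 99.54752396  89.95333804 -58.12845192] [-2.41815919e+01 -8.75406241e+00  1.07912353e+02 -2.63964799e-02
  8.08030018e+01  4.34985941e+01] 1.2333
```

View pics/w1.png

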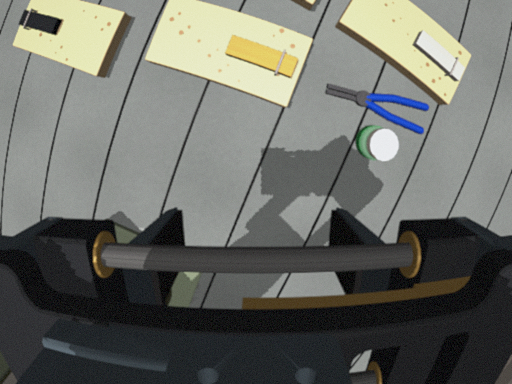

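The wrist view shows the brass brick (225,50), with its stapled bar at (262,55). It also shows parts of the steel and aluminium bricks, the pliers and the jar. I'll compare these with the top and scene figures.

```bash
python3 - <<'E'
from meas import *
v=np.load('w1.npy'); s=dict(ee_pos=v[:3],ee_rot=v[3:])
im=cv2.imread('pics/w1.png'); ms=masks(im)
for k,z in(('brick',32),('brass',47),('alu',62),('alu',47)):
    for c in comps(im,ms[k],150):
        if c[:,1].max()>200: continue
        P=wcast(c,z,s)[:,:2].astype(np.float32); (x,y),(w,h),a=cv2.minAreaRect(P)
        if w<h:w,h,a=h,w,a+90
        print(k,c.mean(0).round(),np.round([x,y,w,h,a],1))
E
```

```text
brick [416.  44.] [ 594.2 -272.3  230.2  114.6   82.8]
brick [227.  44.] [447.3 -12.9 228.6 114.8  91.8]
brick [66. 31.] [400.5 283.4 228.6 114.9  87.4]
alu [385. 145.] [ 403.5 -280.1   47.8   47.3   66.8]
alu [249.  78.] [413.8 -68.7 109.8  45.2  92.6]
alu [442.  56.] [ 579.3 -317.6   97.1   29.9   82.3]
alu [385. 145.] [ 405.1 -287.    49.5   49.    66.8]
alu [249.  78.] [415.8 -67.7 113.9  46.8  92.6]
alu [442.  56.] [ 587.4 -325.9  100.6   31.    82.3]
```

```bash
python3 - <<'E'
from h import *
goto([530,190,220],19.7)
E
```

```text
offset [  78.  -199.2 -335.4] rot [-87.5   0.   -0. ] (k 0 )
  offset [  78.  -199.2 -335.4] rot [92.5 -0.  -0.1] (k 180 )
```

```bash
python3 -m handwheel '{"gripper":[0,0,0,0,0],"offset":[[5,-16,-27],[10,-32,-54],[15,-48,-81],[20,-64,-108],[25,-80,-135]],"rot":[[-7,0,0],[-14,0,0],[-21,0,0],[-28,0,0],[-35,0,0]]}' 45
python3 - <<'E'
from h import *
goto([530,190,220],19.7)
E
```

```text
time_s: 1.7
ee_pos: [390.9, 3.2, 272.6]
ee_rot: [7.9, 90.0, -114.9]
force: [0.2, -0.2, -0.5]
gripper_width: 91.5
  offset [  52.4   15.8 -232.5] rot [-52.5   0.    0. ] (k 0 )
  offset [  52.4   15.8 -232.5] rot [ 1.275e+02  0.000e+00 -1.000e-01] (k 180 )
```

```bash
python3 -m handwheel '{"gripper":[0,0,0,0,0],"offset":[[6,2,-32],[12,4,-64],[18,6,-96],[24,8,-128],[32,10,-160]],"rot":[[-7,0,0],[-14,0,0],[-21,0,0],[-28,0,0],[-35,0,0]]}'
python3 - <<'E'
from h import *
goto([530,190,220],19.7)
E
```

```text
time_s: 2.12
ee_pos: [487.2, 131.9, 240.5]
ee_rot: [0.7, 90.0, -87.1]
force: [0.2, -0.7, 0.2]
gripper_width: 90.9
  offset [ 20.4  45.  -56.4] rot [-17.5   0.    0. ] (k 0 )
  offset [ 20.4  45.  -56.4] rot [ 1.625e+02  0.000e+00 -1.000e-01] (k 180 )
```

```bash
python3 -m handwheel '{"gripper":[0,0,0,0],"offset":[[7,15,-19],[14,30,-38],[20,45,-56],[20,45,-56]],"rot":[[-6,0,0],[-12,0,0],[-17.5,0,0],[-17.5,0,0]]}'
python3 - <<'E'
from meas import *
s=state(); print(s['ee_pos'],s['qpos'].round(1),s['time_s'])
im=grab_frame('wrist'); cv2.imwrite('pics/w2.png',im[:,:,::-1]); v=np.r_[s['ee_pos'],s['ee_rot']];np.save('w2.npy',v)
im=cv2.imread('pics/w2.png'); ms=masks(im)
for k,z in(('brick',32),('brass',40),('alu',40),('copper',25),('steel',25),('plate',10)):
    for c in comps(im,ms[k],150):
        P=wcast(c,z,s)[:,:2].astype(np.float32); (x,y),(w,h),a=cv2.minAreaRect(P)
        if w<h:w,h,a=h,w,a+90
        print(k,c.mean(0).round(),np.round([x,y,w,h,a],1))
E
```

```text
time_s: 2.45
ee_pos: [531.0, 190.7, 218.4]
ee_rot: [-106.9, 89.9, -177.3]
force: [0.4, -0.1, -0.3]
gripper_width: 91.5
[531.04638695 190.66246449 218.39206255] [18.6 17.2 90.6  0.  72.3 -1.1] 2.45
brick [285. 283.] [623.4  59.2  38.5  27.5 108.4]
brick [329. 287.] [686.9  75.2  45.2  34.1  81.9]
brick [187. 281.] [488.4  16.7  44.1  26.8  23.3]
brick [143. 217.] [411.8  84.7  42.4  35.5   2.2]
brick [296. 131.] [556.5 259.3 101.   29.4 110.8]
brick [188.  70.] [403.8 286.9 229.1 112.7  87.4]
alu [505. 214.] [926.2 269.4  91.   57.4 128.1]
alu [361. 129.] [630.6 291.   99.1  29.8 109.5]
copper [303. 291.] [653.4  51.9  34.3  32.5  82.8]
copper [316. 277.] [659.5  79.1  34.8  18.5  17.1]
copper [324.  91.] [575.8 314.8  96.9  28.9  22.1]
steel [372. 279.] [743.4  98.2  91.   41.8  19.8]
steel [466. 248.] [914.1 203.1 213.9 110.   20.2]
steel [260. 242.] [563.  115.6 468.1  76.6  18.2]
steel [420. 194.] [763.  250.4  68.4  42.6 129.4]
steel [329. 159.] [609.4 242.7  52.2  35.4  24.2]
steel [256. 315.] [ 676.2  -39.6 1409.5  630.    18. ]
steel [195.  35.] [400.9 333.   81.7  32.8  88.1]
plate [327. 128.] [598.  277.7  54.1  49.5 110.9]
plate [312. 127.] [592.9 277.7 137.5 136.9  22.7]
```

View pics/w2.png

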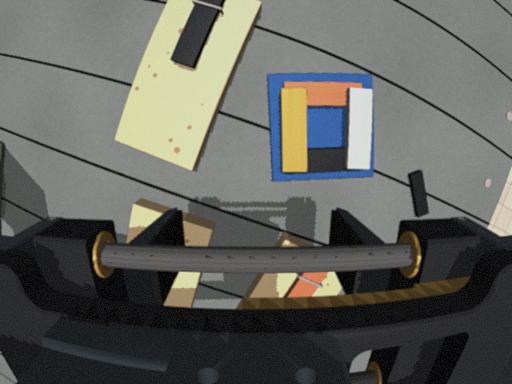

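The wrist view shows brass (294,130) and aluminium (360,129) on top, with copper (323,92) and steel (328,160) beneath. Estimates differ by 3–5 mm between views, so I'll look from closer.

```bash
python3 - <<'E'
from h import *
z=np.array([np.sin(np.radians(19.7)),-np.cos(np.radians(19.7))])
p=np.array([554.5,258.5])+z*60
goto([*p,110],19.7)
E
```

```text
offset [108.9  47.    2.8] rot [-0.2  0.   0.2] (k 0 )
  offset [108.9  47.    2.8] rot [179.8   0.3  -0. ] (k 180 )
```

```bash
python3 -m handwheel '{"gripper":[0,0,0,0,0],"offset":[[30,13,1],[60,26,2],[90,39,3],[109,47,3],[109,47,3]],"rot":[[0,0,0],[0,0,0],[0,0,0],[0,0,0],[0,0,0]]}'
cat > look.py <<'E'
import sys
from meas import *
def look(name,items,minA=150):
    s=state(); print(s['ee_pos'].round(1),s['ee_rot'].round(1),s['time_s'])
    im=grab_frame('wrist')[:,:,::-1].copy(); cv2.imwrite(f'pics/{name}.png',im); np.save(name+'.npy',np.r_[s['ee_pos'],s['ee_rot']])
    ms=masks(im); ms['brass']=ms['brass']|ms['brick']
    M=R.from_euler('xyz',s['ee_rot'],degrees=True).as_matrix()
    for k,z in items:
        for c in comps(im,ms[k],minA):
            if c[:,1].max()>260: continue
            P=wcast(c,z,s)[:,:2].astype(np.float32); (x,y),(w,h),a=cv2.minAreaRect(P)
            if w<h:w,h,a=h,w,a+90
            print(k,c.mean(0).round(),np.round([x,y,w,h,a],1),'tool',(M.T@(np.array([x,y,z])-s['ee_pos'])).round(1))
E
python3 -c "
from look import *
look('w3',(('brass',40),('alu',40),('copper',25),('steel',25),('plate',10)))"
```

```text
time_s: 2.92
ee_pos: [572.3, 200.0, 107.5]
ee_rot: [-86.8, 89.5, -157.4]
force: [0.1, -0.2, -0.7]
gripper_width: 91.3
[572.3 200.  107.5] [ -86.8   89.5 -157.4] 2.9167
brass [260. 130.] [554.8 259.3  99.2  29.2 111.1] tool [ 67.4   3.7 -61.8]
brass [112.  76.] [407.7 261.8 172.1 108.6  87.5] tool [  68.6 -134.3 -112.8]
alu [358. 125.] [630.1 291.   99.3  29.7 109.7] tool [ 66.7  85.3 -66.8]
copper [303.  71.] [575.6 315.3  97.4  29.3  22.1] tool [  82.1   41.9 -107.7]
steel [257. 241.] [583.6 170.7 319.2  45.2  19.4] tool [82.5  1.6 31.4]
steel [322. 150.] [599.4 265.3  85.7  52.1 109.6] tool [ 82.   47.9 -52.7]
steel [115.  21.] [392.8 316.6  48.   33.4  87.2] tool [  83.5 -130.1 -169.5]
plate [308. 124.] [595.6 277.5  54.9  53.3 112. ] tool [ 97.   48.4 -65.5]
plate [293. 126.] [592.6 278.1 139.5 137.   22.9] tool [ 97.1  45.8 -67. ]
```

View pics/w3.png

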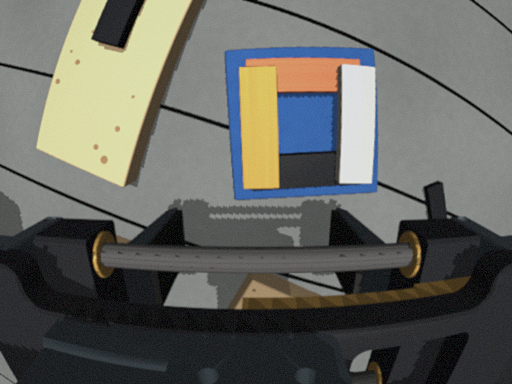

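```bash
python3 - <<'E'
from h import *
for i in range(3): print(state()['ee_pos'])
goto([554.8,259.3,65],20.2)
E
```

```text
[572.73592225 200.48238896 110.03076793]
[572.73592225 200.48238896 110.03076793]
[572.73592225 200.48238896 110.03076793]
  offset [ 45.    2.8 -61.5] rot [-0.8  0.   0.3] (k 0 )
  offset [ 45.    2.8 -61.5] rot [179.2   0.5  -0. ] (k 180 )
```

```bash
python3 -m handwheel '{"gripper":[0.35,0.35,0.35,0.35,0.35],"offset":[[15,1,-20],[30,2,-40],[45,3,-61.5],[45,3,-61.5],[45,3,-61.5]],"rot":[[0,0,0],[-0.8,0,0],[-0.8,0,0],[-0.8,0,0],[-0.8,0,0]]}'
python3 -c "
from look import *
look('w4',(('brass',40),('alu',40),('copper',25)))
print(state()['ee_pos'])
goto([555,259.5,27],20.2)"
```

```text
time_s: 3.38
ee_pos: [555.8, 261.6, 68.5]
ee_rot: [59.5, 89.9, -10.1]
force: [0.3, 0.1, 0.5]
gripper_width: 61.5
[555.8 261.6  68.5] [ 59.5  89.9 -10.1] 3.3833
brass [253. 201.] [549.1 273.8  70.   28.9 111.2] tool [ 28.5  -2.1 -13.7]
brass [ 98. 100.] [408.7 287.8 217.2 108.3  87.5] tool [  28.3 -128.8  -75.7]
alu [366. 185.] [622.4 312.7  54.5  30.2 109. ] tool [ 28.5  80.2 -24.7]
copper [305. 149.] [575.6 316.2  98.3  29.6  21.9] tool [ 43.5  37.5 -44.3]
[556.49605497 261.33281129  69.03157133]
  offset [42.  -2.1  1.2] rot [ 0.1  0.  -0.1] (k 0 )
  offset [42.  -2.1  1.2] rot [-179.9    0.2    0. ] (k 180 )
```

View pics/w4.png

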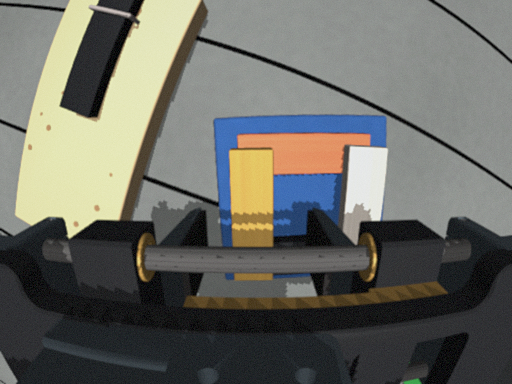

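```bash
python3 -m handwheel '{"gripper":[0.35,0.35,0.35,0.35,0.35],"offset":[[10,-2,1],[20,-2,1],[30,-2,1],[38,-2,1],[38,-2,1]],"rot":[[0,0,0],[0,0,0],[0,0,0],[0,0,0],[0,0,0]]}'
python3 -m handwheel '{"gripper":[0.35,0.35],"offset":[[0,0,0],[0,0,0]],"rot":[[0,0,0],[0,0,0]]}'
```

```text
time_s: 3.85
ee_pos: [552.8, 259.2, 26.8]
ee_rot: [-84.5, 89.7, -154.1]
force: [0.2, -0.5, -1.3]
gripper_width: 59.2
time_s: 4.02
ee_pos: [554.4, 260.3, 29.1]
ee_rot: [37.5, 90.0, -32.1]
force: [0.3, 0.3, -0.1]
gripper_width: 59.4
```

```bash
python3 -m handwheel '{"gripper":[0.35,0.8,0.8,0.8,0.8],"offset":[[3,0,0],[3,0,0],[3,0,0],[3,0,0],[3,0,0]],"rot":[[0,0,0],[0,0,0],[0,0,0],[0,0,0],[0,0,0]]}' 45
python3 -m handwheel '{"gripper":[0.8,0.8,0.8,0.8,0.8],"offset":[[0,0,0],[0,0,0],[-4,0,0],[-12,0,0],[-24,0,0]],"rot":[[0,0,0],[0,0,0],[0,0,0],[0,0,0],[0,0,0]]}'
python3 -c "
from h import *
for i in range(3):
    im=grab_frame('wrist'); print(state()['ee_pos'],state()['force'],state()['gripper_width'])
cv2.imwrite('pics/w5.png',im[:,:,::-1])"
```

```text
time_s: 4.43
ee_pos: [554.3, 260.4, 26.4]
ee_rot: [79.8, 90.0, 10.2]
force: [0.4, -0.0, 1.0]
gripper_width: 35.6
time_s: 4.85
ee_pos: [553.2, 259.8, 49.4]
ee_rot: [-82.7, 89.8, -152.3]
force: [0.5, 0.3, -3.7]
gripper_width: 29.6
[555.2099525  260.72231461  52.60417053] [ 0.92616249 -0.32479486 -1.82427103] 29.57527752119742
[555.64045254 260.92625319  52.08535547] [ 0.01718596  0.143999   -3.48084086] 29.820356411651304
[555.01629914 260.6382141   51.14916788] [ 0.57605781  0.87190872 -4.77419874] 29.763736243727248
```

View pics/w5.png

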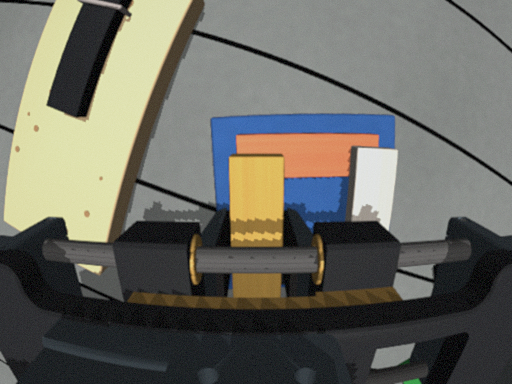

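Brass is held level at a width of 29.8 mm, seen at (257,205) between the fingers. I'll carry it past its brick so the brick can be viewed.

```bash
python3 -c "
from h import *
goto([446,-130,140],1.8)"
```

```text
offset [ -89.5 -237.8  328.4] rot [18.5 -0.  -0.1] (k 0 )
  offset [ -89.5 -237.8  328.4] rot [-161.5    0.2   -0. ] (k 180 )
```

```bash
python3 -m handwheel '{"gripper":[0.8,0.8,0.8,0.8,0.8],"offset":[[-30,0,0],[-60,-10,14],[-80,-28,38],[-88,-48,66],[-88,-68,94]],"rot":[[0,0,0],[0,0,0],[0,0,0],[0,0,0],[0,0,0]]}'
python3 -m handwheel '{"gripper":[0.8,0.8,0.8,0.8,0.8],"offset":[[0,-22,30],[0,-44,60],[0,-66,90],[0,-88,120],[0,-110,150]],"rot":[[2,0,0],[6,0,0],[10,0,0],[14,0,0],[18.5,0,0]]}'
python3 -c "
from h import *
goto([446,-130,140],1.8)"
```

```text
time_s: 5.42
ee_pos: [524.0, 148.1, 140.2]
ee_rot: [80.6, 89.7, 11.0]
force: [0.8, -0.1, -3.8]
gripper_width: 29.5
time_s: 5.83
ee_pos: [470.9, -31.9, 137.8]
ee_rot: [-76.8, 90.0, -165.1]
force: [1.2, -0.1, -3.8]
gripper_width: 29.5
  offset [ -2.2 -27.7  97.4] rot [-0.1  0.   0. ] (k 0 )
  offset [ -2.2 -27.7  97.4] rot [ 1.799e+02  1.000e-01 -0.000e+00] (k 180 )
```

```bash
python3 -m handwheel '{"gripper":[0.8,0.8,0.8,0.8,0.8],"offset":[[0,-9,33],[0,-18,66],[0,-26,97],[0,-26,97],[0,-26,97]],"rot":[[0,0,0],[0,0,0],[0,0,0],[0,0,0],[0,0,0]]}'
python3 -c "
from look import *
look('w6',(('brass',32),('brass',47),('copper',47)))
print(state()['ee_pos'])"
```

```text
time_s: 6.25
ee_pos: [448.6, -129.3, 137.9]
ee_rot: [-124.8, 90.0, 146.8]
force: [-0.2, -0.3, -3.6]
gripper_width: 29.6
[ 448.6 -129.3  137.9] [-124.8   90.   146.8] 6.25
brass [401. 228.] [ 609.3 -168.8  113.3   23.3  172.6] tool [105.8 159.6  44.1]
brass [433.  82.] [634.6   2.8 229.2 113.3  81.7] tool [ 105.8  189.8 -126.7]
brass [259. 125.] [450.3 -62.7 245.2 113.   91.9] tool [105.9   3.7 -66.5]
brass [401. 228.] [ 600.5 -162.9  107.2   22.   172.6] tool [ 90.8 150.9  37.9]
brass [433.  82.] [ 6.244e+02 -6.000e-01  2.168e+02  1.072e+02  8.170e+01] tool [  90.8  179.5 -123.6]
brass [259. 125.] [450.1 -62.6 231.9 106.9  91.9] tool [ 90.9   3.5 -66.6]
copper [448.  37.] [640.4  44.9  78.   29.7  81.7] tool [  90.8  196.8 -168.7]
[ 448.81619389 -128.30792964  137.87035072]
```

View pics/w6.png

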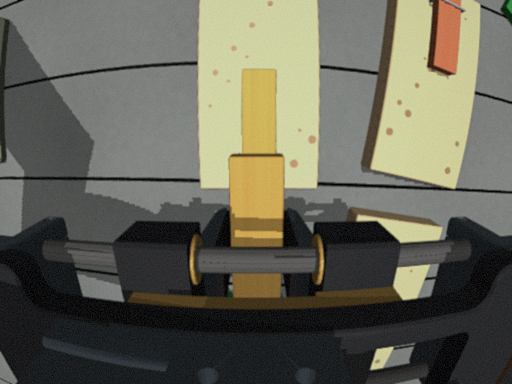

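The held bar is at (257,205). The stapled brass bar runs to its free end at about (260,69), and the brick's near edge is at row 187, columns 201–318.

```bash
python3 - <<'E'
from meas import *
v=np.load('w6.npy'); s=dict(ee_pos=np.array([448.7,-128.8,137.9]),ee_rot=v[3:])
print('end47',wcast([[259.5,69],[243,69],[277,69]],47,s).round(1))
print('brick32',wcast([[201,187],[318,187],[202,120],[319,120]],32,s).round(1))
im=cv2.imread('pics/w6.png'); ms=masks(im)
c=[c for c in comps(im,ms['brick']) if cv2.contourArea(c)>5000]
for q in c: print(cv2.contourArea(q),q.min(0),q.max(0))
e=cv2.resize(im[40:200,190:330],None,fx=4,fy=4); cv2.imwrite('pics/w6c.png',e)
E
```

```text
end47 [[449.  -14.8  47. ]
 [434.7 -15.1  47. ]
 [464.1 -14.1  47. ]]
brick32 [[ 396.1 -124.9   32. ]
 [ 509.1 -121.5   32. ]
 [ 397.1  -60.8   32. ]
 [ 506.   -57.3   32. ]]
13128.5 [372   0] [480 188]
20419.0 [199   0] [320 188]
```

View pics/w6c.png

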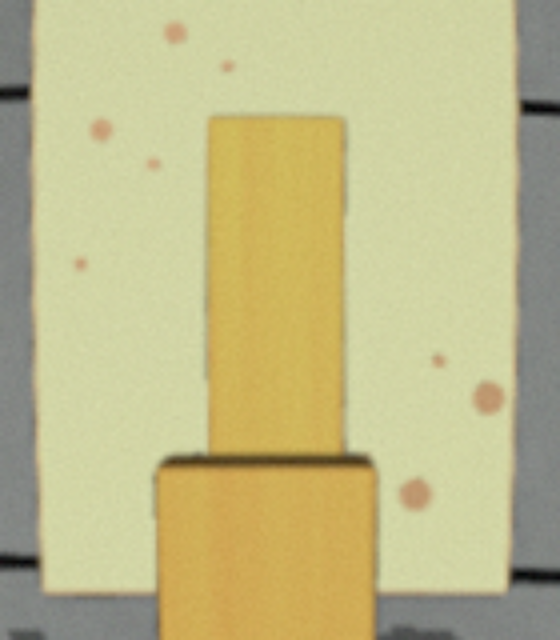

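```bash
python3 -c "
from h import *
goto([447.3,40.5,70],1.8)"
```

```text
offset [  68.     3.6 -168.7] rot [-0.1 -0.   0. ] (k 0 )
  offset [  68.     3.6 -168.7] rot [1.799e+02 1.000e-01 1.000e-01] (k 180 )
```

```bash
python3 -m handwheel '{"gripper":[0.8,0.8,0.8,0.8,0.8],"offset":[[0,0,-26],[0,1,-62],[0,2,-98],[8,3,-134],[24,3.5,-160]],"rot":[[0,0,0],[0,0,0],[0,0,0],[0,0,0],[0,0,0]]}'
python3 -m handwheel '{"gripper":[0.8,0.8,0.8,0.8],"offset":[[20,0,-8.5],[42,0,-8.5],[44,0,-8.5],[44,0,-8.5]],"rot":[[0,0,0],[0,0,0],[0,0,0],[0,0,0]]}'
python3 -c "
from look import *
look('w7',(('copper',47),))
print(state()['ee_pos'])
goto([447.3,40.5,34.7],1.8)"
```

```text
time_s: 6.72
ee_pos: [448.7, 35.7, 115.4]
ee_rot: [105.0, 89.7, 17.0]
force: [1.3, -0.5, -4.2]
gripper_width: 29.7
time_s: 7.05
ee_pos: [446.1, 41.4, 69.3]
ee_rot: [-88.5, 89.8, -176.5]
force: [-0.0, 0.5, -4.0]
gripper_width: 29.6
[446.1  41.4  69.3] [ -88.5   89.8 -176.5] 7.05
copper [487. 201.] [642.8  60.3  44.   30.1  81.7] tool [ 21.6 197.4 -12. ]
copper [497. 163.] [647.9  95.6  30.2  19.5 171.6] tool [ 21.5 203.6 -47.2]
[447.35909882  41.0796269   70.35717565]
  offset [35.7 -0.1  0.6] rot [0.1 0.  0. ] (k 0 )
  offset [35.7 -0.1  0.6] rot [-179.9   -0.     0. ] (k 180 )
```

View pics/w7.png

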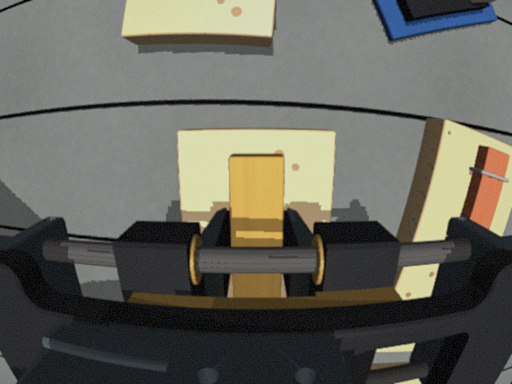

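```bash
python3 -m handwheel '{"gripper":[0.8,0.8,0.8,0.8,0.8],"offset":[[12,0,0],[22,0,0],[30,0,0],[33,0,0],[33,0,0]],"rot":[[0,0,0],[0,0,0],[0,0,0],[0,0,0],[0,0,0]]}'
python3 -m handwheel '{"gripper":[0.8,0.8,0.8],"offset":[[1,0,0],[2,0,0],[2,0,0]],"rot":[[0,0,0],[0,0,0],[0,0,0]]}'
```

```text
time_s: 7.52
ee_pos: [447.5, 40.2, 37.3]
ee_rot: [-11.4, 90.0, -99.6]
force: [0.3, 0.5, -4.5]
gripper_width: 29.7
time_s: 7.77
ee_pos: [447.7, 40.3, 35.6]
ee_rot: [86.6, 89.9, -1.6]
force: [-0.2, -0.3, -4.3]
gripper_width: 29.7
```

```bash
python3 -m handwheel '{"gripper":[0.8,0.8,0.8],"offset":[[0.7,0,0],[1.3,0,0],[1.3,0,0]],"rot":[[0,0,0],[0,0,0],[0,0,0]]}'
python3 -m handwheel '{"gripper":[0.8,0.8,0.8],"offset":[[0.7,0,0],[1.3,0,0],[1.3,0,0]],"rot":[[0,0,0],[0,0,0],[0,0,0]]}'
```

```text
time_s: 8.02
ee_pos: [447.3, 40.4, 34.0]
ee_rot: [42.1, 90.0, -46.0]
force: [-0.2, 0.4, -3.9]
gripper_width: 29.6
time_s: 8.27
ee_pos: [447.4, 40.4, 33.3]
ee_rot: [71.9, 90.0, -16.3]
force: [-1.6, 0.6, 4.0]
gripper_width: 29.8
```

Contact was felt gently (the force went from -4 to +4 N), so I'm releasing.

```bash
python3 -m handwheel '{"gripper":[0.5,0.4,0.4,0.4,0.4],"offset":[[0,0,0],[0,0,0],[0,0,0],[-10,0,0],[-35,0,0]],"rot":[[0,0,0],[0,0,0],[0,0,0],[0,0,0],[0,0,0]]}'
python3 -c "
from h import *
goto([580,200,140],19.7)"
```

```text
time_s: 8.68
ee_pos: [445.1, 40.2, 65.7]
ee_rot: [-87.3, 89.6, -175.4]
force: [0.3, 0.2, -0.7]
gripper_width: 54.3
  offset [ -75.3  139.5 -155.3] rot [-17.9  -0.    0.4] (k 0 )
  offset [ -75.3  139.5 -155.3] rot [1.621e+02 5.000e-01 1.000e-01] (k 180 )
```

```bash
python3 -m handwheel '{"gripper":[0.35,0.35,0.35,0.35,0.35],"offset":[[-30,0,0],[-60,12,-12],[-75,38,-38],[-75,66,-66],[-75,94,-94]],"rot":[[0,0,0],[0,0,0],[-4,0,0],[-8,0,0],[-12,0,0]]}'
python3 -c "
from h import *
s=state();print(s['ee_pos']);goto([650,234.5,115],19.7)
import cv2; cv2.imwrite('pics/top1.png',grab_frame('top')[:,:,::-1])"
```

```text
time_s: 9.1
ee_pos: [540.1, 138.6, 144.6]
ee_rot: [86.8, 89.8, 10.8]
force: [1.0, -0.2, -0.6]
gripper_width: 59.3
[540.1185357  138.57005262 144.56824678]
  offset [ 30.1 129.7 -66.5] rot [-5.7  0.  -0.2] (k 0 )
  offset [ 30.1 129.7 -66.5] rot [174.3  -0.4  -0. ] (k 180 )
```

```bash
python3 -c "
import cv2
a=cv2.imread('pics/top1.png');cv2.imwrite('pics/top1c.png',cv2.resize(a[110:300,60:330],None,fx=2.9,fy=2.9,interpolation=cv2.INTER_CUBIC))"
```

```text
(no output)
```

View pics/top1c.png

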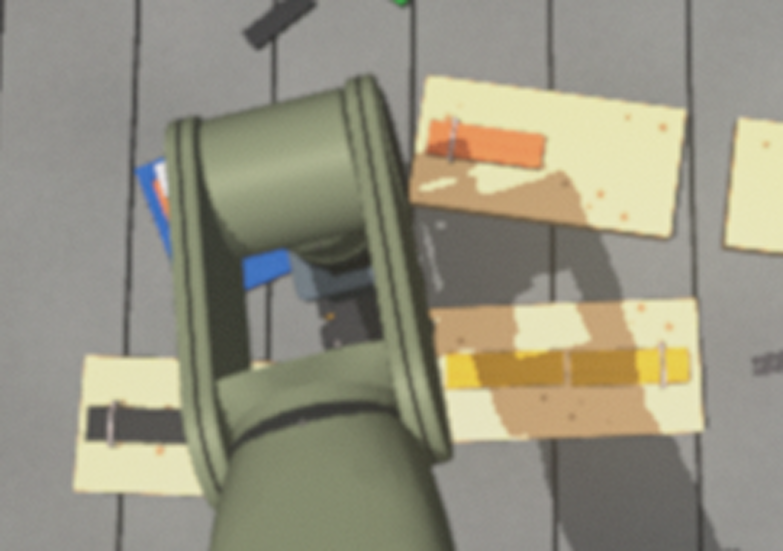

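Brass lies in line on its brick, with a small gap at crop (566,368). Next is the aluminium bar.

```bash
python3 -m handwheel '{"gripper":[0.35,0.35,0.35,0.35,0.35],"offset":[[7,32,-16],[14,64,-33],[22,96,-50],[30,130,-66],[30,130,-66]],"rot":[[-2,0,0],[-4,0,0],[-5.7,0,0],[-5.7,0,0],[-5.7,0,0]]}'
python3 -m handwheel '{"gripper":[0.35],"offset":[[0,0,0]],"rot":[[0,0,0]]}'
python3 -c "
from look import *
look('w8',(('alu',40),('copper',25),('plate',10)))
print(state()['ee_pos'])
"
```

```text
time_s: 9.57
ee_pos: [652.3, 236.5, 108.8]
ee_rot: [131.6, 89.9, 61.3]
force: [0.5, 0.1, 0.2]
gripper_width: 59.5
time_s: 9.65
ee_pos: [648.8, 233.3, 110.3]
ee_rot: [-86.3, 89.8, -156.7]
force: [-1.2, -0.1, 0.0]
gripper_width: 59.4
[648.8 233.3 110.3] [ -86.3   89.8 -156.7] 9.65
alu [505. 208.] [910.7 314.1  76.6  38.2 127.3] tool [ 69.5 274.   11.8]
alu [258. 129.] [630.4 290.5  98.8  29.5 110.1] tool [ 70.3   2.  -60.1]
copper [207.  81.] [576.1 315.1  97.2  29.7  22.1] tool [  85.4  -40.8 -101.5]
plate [219. 128.] [593.1 278.2 138.2 137.   22.9] tool [100.4 -37.1 -61. ]
[648.08882978 232.45294475 111.28556562]
```

View pics/w8.png

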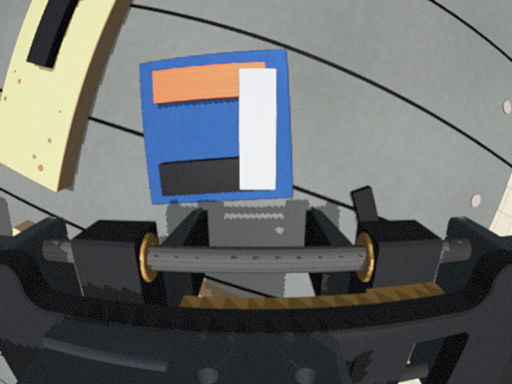

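```bash
python3 -m handwheel '{"gripper":[0.35,0.35,0.35,0.35,0.35],"offset":[[15,1,-20],[30,1,-40],[45,1,-59.5],[45,1,-59.5],[45,1,-59.5]],"rot":[[-0.2,0,0],[-0.2,0,0],[-0.2,0,0],[-0.2,0,0],[-0.2,0,0]]}'
python3 -c "
from look import *
look('w9',(('alu',40),('copper',25)))
for i in range(2):
  s=state();print(s['ee_pos']);goto([630.4,290.5,27],19.9); grab_frame('wrist')"
```

```text
time_s: 10.12
ee_pos: [628.3, 288.3, 67.6]
ee_rot: [-67.4, 89.9, -137.6]
force: [1.6, -1.0, -0.5]
gripper_width: 58.9
[628.3 288.3  67.6] [ -67.4   89.9 -137.6] 10.1167
alu [259. 195.] [625.7 303.9  72.8  29.7 109.5] tool [ 27.6   2.9 -15.5]
copper [201. 152.] [575.9 316.1  98.5  29.5  22. ] tool [ 42.7 -39.8 -43.9]
[629.46527149 287.99804621  68.60331324]
  offset [41.6  1.7 -2.1] rot [-0.1  0.  -0. ] (k 0 )
  offset [41.6  1.7 -2.1] rot [ 1.799e+02 -0.000e+00 -1.000e-01] (k 180 )
[630.16821877 287.84184375  69.09602918]
  offset [42.1  1.  -2.5] rot [-0.2  0.  -0.1] (k 0 )
  offset [42.1  1.  -2.5] rot [ 1.798e+02 -2.000e-01 -1.000e-01] (k 180 )
```

View pics/w9.png

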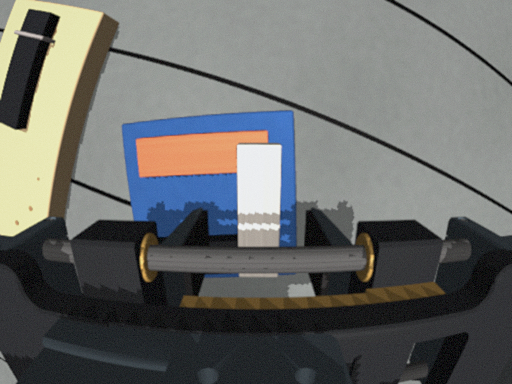

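```bash
python3 -m handwheel '{"gripper":[0.35,0.35,0.35,0.35,0.35],"offset":[[10,1.5,-2],[22,1.5,-2],[34,1.5,-2],[41,1.5,-2],[41,1.5,-2]],"rot":[[-0.2,0,0],[-0.2,0,0],[-0.2,0,0],[-0.2,0,0],[-0.2,0,0]]}'
python3 -m handwheel '{"gripper":[0.35,0.8,0.8,0.8,0.8],"offset":[[0,0,0],[0,0,0],[0,0,0],[0,0,0],[0,0,0]],"rot":[[0,0,0],[0,0,0],[0,0,0],[0,0,0],[0,0,0]]}' 35
python3 -m handwheel '{"gripper":[0.8,0.8,0.8,0.8,0.8],"offset":[[0,0,0],[0,0,0],[-5,0,0],[-15,0,0],[-30,0,0]],"rot":[[0,0,0],[0,0,0],[0,0,0],[0,0,0],[0,0,0]]}'
python3 -c "
from h import *
cv2.imwrite('pics/w10.png',grab_frame('wrist')[:,:,::-1])
goto([590,-370,150],-7.4)"
```

```text
time_s: 10.68
ee_pos: [628.7, 290.4, 23.4]
ee_rot: [-84.4, 89.7, -154.5]
force: [-0.8, 0.2, -0.8]
gripper_width: 58.8
time_s: 11.1
ee_pos: [630.7, 291.5, 27.2]
ee_rot: [88.6, 89.9, 18.6]
force: [-0.3, -0.9, -0.2]
gripper_width: 35.8
time_s: 11.52
ee_pos: [629.6, 291.0, 56.0]
ee_rot: [-83.8, 89.8, -153.9]
force: [0.4, -0.4, -1.7]
gripper_width: 29.8
  offset [ -90.9 -264.9  608. ] rot [27.3 -0.1 -0.3] (k 0 )
  offset [ -90.9 -264.9  608. ] rot [-1.527e+02  4.000e-01 -1.000e-01] (k 180 )
```

View pics/w10.png

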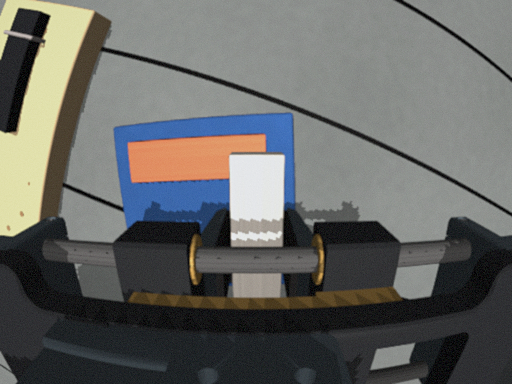

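```bash
python3 -m handwheel '{"gripper":[0.8,0.8,0.8,0.8,0.8],"offset":[[-30,-2,5],[-60,-10,22],[-84,-24,55],[-84,-39,89],[-84,-54,124]],"rot":[[0,0,0],[2,0,0],[6,0,0],[10,0,0],[14,0,0]]}'
python3 -c "
from h import *
goto([578.5,-389.5,140],-7.3)"
```

```text
time_s: 11.98
ee_pos: [623.2, 155.8, 143.6]
ee_rot: [94.7, 89.7, 10.5]
force: [-0.2, -0.4, -1.3]
gripper_width: 29.9
  offset [  2.7 -99.9 537.9] rot [13.1 -0.1 -0.3] (k 0 )
  offset [  2.7 -99.9 537.9] rot [-1.669e+02  5.000e-01 -1.000e-01] (k 180 )
```

```bash
python3 -m handwheel '{"gripper":[0.8,0.8,0.8,0.8,0.8],"offset":[[0,-7,38],[0,-14,76],[0,-21,114],[0,-28,152],[0,-35,190]],"rot":[[3,0,0],[6,0,0],[9,0,0],[11,0,0],[13,0,0]]}'
python3 -m handwheel '{"gripper":[0.8,0.8,0.8,0.8,0.8],"offset":[[0,0,38],[0,0,76],[0,0,114],[0,0,152],[0,0,190]],"rot":[[0,0,0],[0,0,0],[0,0,0],[0,0,0],[0,0,0]]}'
python3 -c "
from h import *
goto([578.5,-389.5,140],-7.3)"
```

```text
time_s: 12.4
ee_pos: [606.7, -38.0, 141.3]
ee_rot: [88.6, 89.9, -8.6]
force: [0.4, 0.1, -1.5]
gripper_width: 30.1
time_s: 12.82
ee_pos: [583.3, -226.7, 141.3]
ee_rot: [74.8, 89.9, -22.3]
force: [1.2, -0.6, -1.3]
gripper_width: 30.2
  offset [  1.4  15.3 162.1] rot [ 0.2  0.  -0.1] (k 0 )
  offset [  1.4  15.3 162.1] rot [-1.798e+02  1.000e-01  0.000e+00] (k 180 )
```

```bash
python3 -m handwheel '{"gripper":[0.8,0.8,0.8,0.8,0.8],"offset":[[0,4,38],[0,8,76],[0,12,114],[0,14,146],[0,14,160]],"rot":[[0,0,0],[0,0,0],[0,0,0],[0,0,0],[0,0,0]]}'
python3 -m handwheel '{"gripper":[0.8,0.8,0.8],"offset":[[0,0,0],[0,0,0],[0,0,0]],"rot":[[0,0,0],[0,0,0],[0,0,0]]}'
python3 -c "
from look import *
look('w11',(('brick',32),))
print(state()['ee_pos'])
im=cv2.imread('pics/w11.png');cv2.imwrite('pics/w11c.png',cv2.resize(im[40:200,170:350],None,fx=4,fy=3.7))"
```

```text
time_s: 13.23
ee_pos: [577.3, -390.0, 140.8]
ee_rot: [30.7, 89.8, -66.5]
force: [-0.1, -0.3, -1.6]
gripper_width: 29.7
time_s: 13.48
ee_pos: [577.9, -383.7, 140.7]
ee_rot: [-165.4, 89.9, 97.6]
force: [-0.2, 0.0, -1.5]
gripper_width: 29.5
[ 577.9 -383.7  140.7] [-165.4   89.9   97.6] 13.4833
brick [260.  99.] [ 593.2 -289.6  192.2  113.3   82.6] tool [108.8   3.7 -95.2]
[ 578.0690779  -383.48318866  140.82385706]
```

View pics/w11.png

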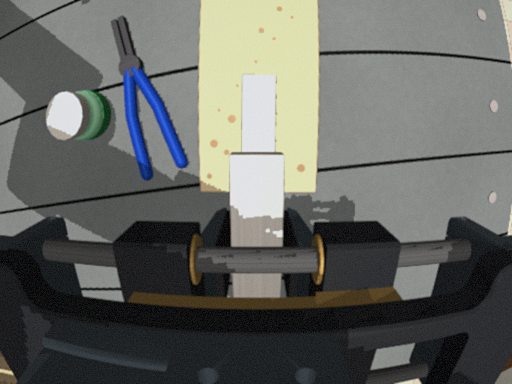

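View pics/w11c.png

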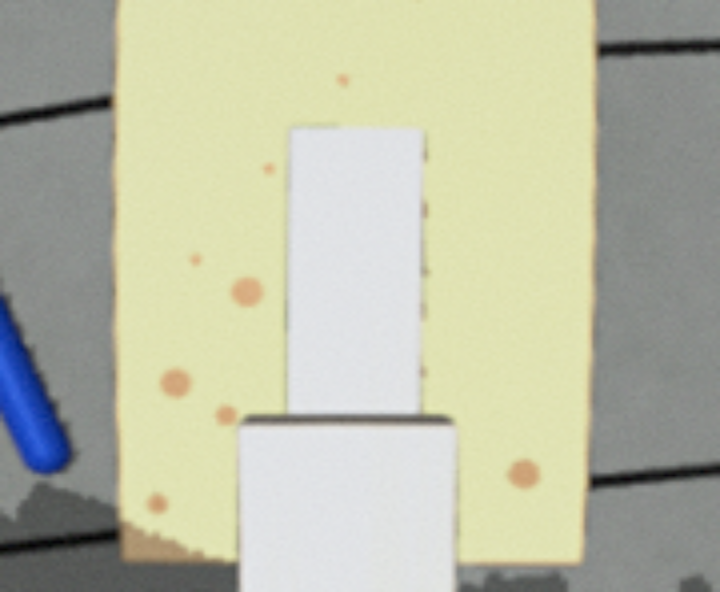

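```bash
cat > place.py <<'E'
from meas import *
def place(name,end_px,ztcp,pos=None,bc=0.0,gap=5):
    v=np.load(name+'.npy'); s=dict(ee_pos=v[:3] if pos is None else np.array(pos),ee_rot=v[3:])
    M=R.from_euler('xyz',s['ee_rot'],degrees=True).as_matrix()
    P=wcast(end_px,47,s); t=(P-s['ee_pos'])@M; print('end world',P.round(1).tolist(),'tool',t.round(1).tolist())
E
python3 - <<'E'
from place import *
place('w11',[[242.5,74.3],[259.3,74.3],[275.8,74.3]],35)
v=np.load('w11.npy'); s=dict(ee_pos=v[:3],ee_rot=v[3:])
print(wcast([[200,192],[316,192],[200,80],[319,80]],32,s).round(1))
print(wprojt([[-10,0,-50],[-3,0,-50]]))
E
```

```text
end world [[580.2, -273.3, 47.0], [594.7, -275.1, 47.0], [609.1, -276.7, 47.0]] tool [[93.8, -11.2, -109.8], [93.8, 3.5, -109.8], [93.8, 17.9, -109.9]]
[[ 524.2 -377.2   32. ]
 [ 637.  -390.9   32. ]
 [ 539.7 -270.3   32. ]
 [ 650.3 -283.5   32. ]]
[[254.73307379 155.20181786]
 [254.78710044 153.7159268 ]]
```

```bash
python3 - <<'E'
from h import *
print(state()['ee_pos'])
goto([600,-220,70],-7.4)
E
python3 -m handwheel '{"gripper":[0.8,0.8,0.8,0.8,0.8],"offset":[[0,0,-26],[0,1,-62],[0,2,-98],[8,2.3,-132],[24,2.3,-156]],"rot":[[0,0,0],[0,0,0],[0,0,0],[0,0,0],[0,0,0]]}'
python3 -m handwheel '{"gripper":[0.8,0.8,0.8,0.8,0.8],"offset":[[20,0,-8.8],[42,0,-8.8],[46,0,-8.8],[46,0,-8.8],[46,0,-8.8]],"rot":[[0,0,0],[0,0,0],[0,0,0],[0,0,0],[0,0,0]]}'
python3 -c "
from look import *
look('w12',(('copper',47),))
print(state()['ee_pos'])"
```

```text
[ 578.0690779  -383.48318866  140.82385706]
  offset [  71.     1.9 -164.9] rot [ 0.4 -0.   0. ] (k 0 )
  offset [  71.     1.9 -164.9] rot [-1.796e+02 -0.000e+00 -1.000e-01] (k 180 )
time_s: 13.95
ee_pos: [600.8, -226.5, 119.0]
ee_rot: [91.3, 89.7, -5.6]
force: [0.3, 0.2, -0.9]
gripper_width: 29.9
time_s: 14.37
ee_pos: [600.8, -221.7, 71.5]
ee_rot: [74.3, 89.9, -22.7]
force: [0.7, -0.4, -0.8]
gripper_width: 29.5
[ 600.8 -221.7   71.5] [ 74.3  89.9 -22.7] 14.3667
[ 601.25770812 -222.20606907   72.11741402]
```

View pics/w12.png

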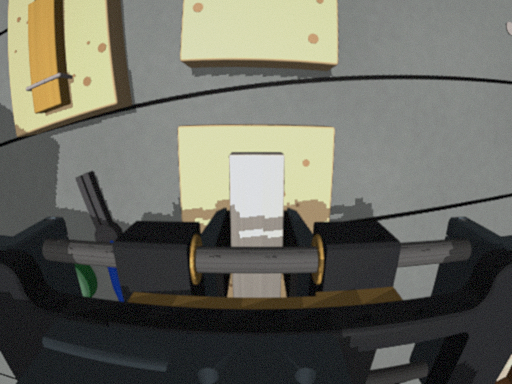

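```bash
python3 - <<'E'
from meas import *
for n,u,z in(('w7',[257,130],None),('w12',[256,126],None)):
    v=np.load(n+'.npy'); s=dict(ee_pos=v[:3],ee_rot=v[3:])
    im=cv2.imread(f'pics/{n}.png'); m=masks(im)['brick']; col=m[90:160,205]; print('row',90+np.argmax(col))
    M=R.from_euler('xyz',s['ee_rot'],degrees=True).as_matrix()
    P=wcast([u],32,s); print(((P-s['ee_pos'])@M).round(1))
E
```

```text
row 130
[[ 37.3   1.4 -62. ]]
row 125
[[ 39.5   0.7 -64.7]]
```

```bash
python3 -m handwheel '{"gripper":[0.8,0.8,0.8,0.8,0.8],"offset":[[12,0,0],[24,0,0],[32,0,0],[34,0,0],[34,0,0]],"rot":[[0,0,0],[0,0,0],[0,0,0],[0,0,0],[0,0,0]]}'
python3 -m handwheel '{"gripper":[0.8,0.8,0.8,0.8],"offset":[[1,0,0],[2,0,0],[2.5,0,0],[2.5,0,0]],"rot":[[0,0,0],[0,0,0],[0,0,0],[0,0,0]]}'
python3 -m handwheel '{"gripper":[0.8,0.8,0.8],"offset":[[0.7,0,0],[1.2,0,0],[1.2,0,0]],"rot":[[0,0,0],[0,0,0],[0,0,0]]}'
```

```text
time_s: 14.83
ee_pos: [599.4, -221.9, 35.2]
ee_rot: [-102.9, 89.8, 160.1]
force: [-1.3, -0.0, -1.0]
gripper_width: 29.6
time_s: 15.17
ee_pos: [600.4, -222.1, 34.4]
ee_rot: [70.8, 90.0, -26.2]
force: [-0.7, 0.0, -0.6]
gripper_width: 29.8
time_s: 15.42
ee_pos: [600.6, -222.2, 34.0]
ee_rot: [69.6, 89.9, -27.4]
force: [-1.2, 0.6, 5.0]
gripper_width: 29.6
```

Contact is at +5 N. I'm releasing and returning to the pile.

```bash
python3 -m handwheel '{"gripper":[0.5,0.4,0.35,0.35,0.35],"offset":[[0,0,0],[0,0,0],[0,0,0],[-10,0,0],[-35,0,0]],"rot":[[0,0,0],[0,0,0],[0,0,0],[0,0,0],[0,0,0]]}'
python3 -m handwheel '{"gripper":[0.35,0.35,0.35,0.35,0.35],"offset":[[-35,0,-6],[-60,0,-34],[-75,0,-70],[-75,0,-108],[-75,0,-146]],"rot":[[0,0,0],[0,0,0],[0,0,0],[0,0,0],[0,0,0]]}'
python3 -c "
from h import *
cv2.imwrite('pics/top2.png',grab_frame('top')[:,:,::-1])
s=state();print(s['ee_pos'],s['qpos'].round())
goto([520,290,140],112);goto([600,200,140],-68)"
```

```text
time_s: 15.83
ee_pos: [597.9, -221.1, 65.2]
ee_rot: [-103.8, 89.6, 159.1]
force: [-0.1, 0.5, -1.1]
gripper_width: 58.3
time_s: 16.25
ee_pos: [619.2, -76.1, 145.4]
ee_rot: [89.2, 89.8, -8.0]
force: [0.2, 0.2, -0.9]
gripper_width: 59.4
[619.35922227 -68.58797988 144.5950734 ] [-8. 25. 89.  0. 65. -1.]
  offset [   6.3 -141.7 -344.1] rot [-1.189e+02 -1.000e-01 -4.000e-01] (k 0 )
  offset [   6.3 -141.7 -344.1] rot [61.1 -0.4  0.1] (k 180 )
  offset [   6.   -51.4 -264.3] rot [61.1 -0.4  0.1] (k 0 )
  offset [   6.   -51.4 -264.3] rot [-1.189e+02 -1.000e-01 -4.000e-01] (k 180 )
```

```bash
python3 -m handwheel '{"gripper":[0.35,0.35,0.35,0.35,0.35],"offset":[[0,-14,-34],[0,-28,-69],[0,-42,-104],[0,-56,-138],[0,-71,-173]],"rot":[[6,0,0],[12.5,0,0],[19,0,0],[25.5,0,0],[32,0,0]]}'
python3 -c "
from h import *
cv2.imwrite('pics/top2.png',cv2.resize(grab_frame('top')[110:300,170:430,::-1],None,fx=3,fy=3,interpolation=cv2.INTER_CUBIC))
s=state();print(s['ee_pos'],s['qpos'].round())
goto([520.4,292.8,115],-68)"
```

```text
time_s: 16.72
ee_pos: [568.6, 104.6, 143.5]
ee_rot: [129.4, 90.0, 0.0]
force: [1.5, 0.6, 0.2]
gripper_width: 59.1
[566.30243779 111.03181108 143.52387204] [10. 22. 95.  0. 63. 49.]
  offset [  29.5 -151.  -110.9] rot [28.5 -0.1  0.3] (k 0 )
  offset [  29.5 -151.  -110.9] rot [-1.515e+02 -4.000e-01 -1.000e-01] (k 180 )
```

View pics/top2.png

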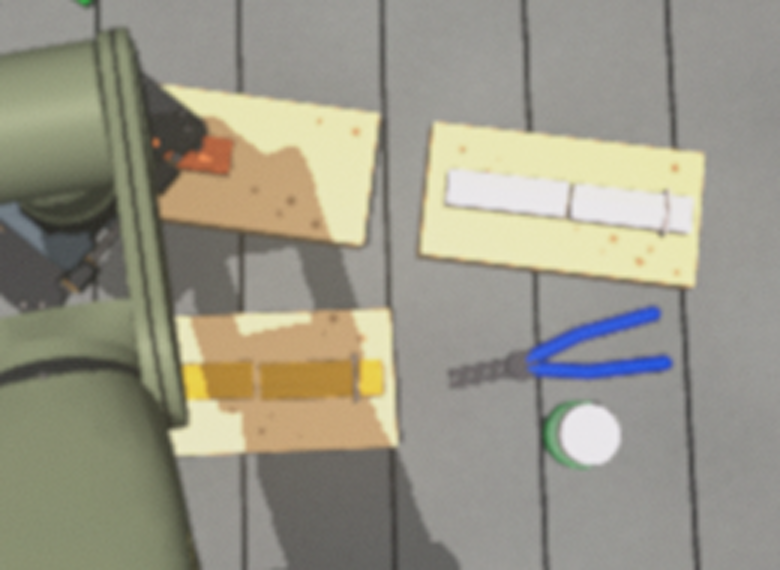

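Brass and aluminium lie end to end with small, even gaps. Next is copper.

```bash
python3 -m handwheel '{"gripper":[0.35,0.35,0.35,0.35,0.35],"offset":[[4,-30,-22],[9,-60,-44],[15,-90,-66],[22,-120,-88],[29,-150,-110]],"rot":[[6,0,0],[12,0,0],[18,0,0],[24,0,0],[28.5,0,0]]}'
python3 -m handwheel '{"gripper":[0.35,0.35,0.35],"offset":[[0,0,0],[0,0,0],[0,0,0]],"rot":[[0,0,0],[0,0,0],[0,0,0]]}'
python3 -c "
from look import *
look('w13',(('copper',25),('steel',25),('plate',10)))
print(state()['ee_pos'])
"
```

```text
time_s: 17.18
ee_pos: [521.5, 284.5, 114.3]
ee_rot: [173.7, 89.9, 15.9]
force: [0.6, -0.6, 1.0]
gripper_width: 59.4
time_s: 17.43
ee_pos: [522.0, 282.8, 114.2]
ee_rot: [96.4, 90.0, -61.1]
force: [-0.2, -0.9, -0.1]
gripper_width: 59.3
[522.  282.8 114.2] [ 96.4  90.  -61.1] 17.4333
copper [500. 187.] [643.9  18.   77.8  32.4  81.9] tool [ 89.4 291.2 -11. ]
copper [478. 161.] [652.8  75.   33.4  24.9 171.8] tool [ 89.3 242.  -41.1]
copper [243. 120.] [574.5 314.9  97.5  29.   21.9] tool [ 89.2  -9.6 -60.8]
steel [258. 242.] [490.1 267.2 219.3  50.  112.8] tool [89.2  2.1 35.6]
steel [335. 123.] [605.6 238.8  97.6  30.4  23.1] tool [ 89.2  72.6 -60.3]
steel [216.  44.] [6.384e+02 3.676e+02 8.870e+01 2.800e+00 1.000e-01] tool [  89.2  -33.8 -139.9]
plate [287. 128.] [591.3 277.9 137.9 137.2  23.1] tool [104.2  31.1 -62.1]
[522.33034472 282.29518334 114.31979001]
```

View pics/w13.png

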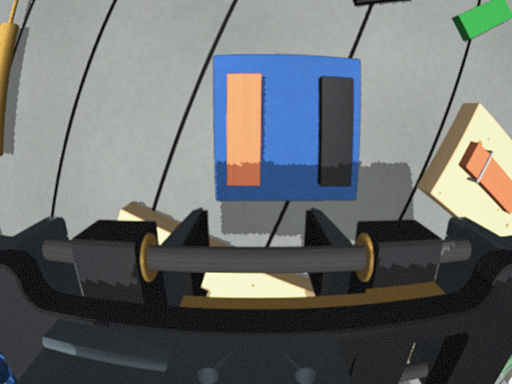

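```bash
python3 -c "
from h import *
goto([574.5,314.9,64],-68.1)"
python3 -m handwheel '{"gripper":[0.35,0.35,0.35,0.35,0.35],"offset":[[15,-4,-20],[30,-8,-40],[50,-10.5,-60.5],[50,-10.5,-60.5],[50,-10.5,-60.5]],"rot":[[0,0,0],[0,0,0],[0,0,0],[0,0,0],[0,0,0]]}'
python3 -c "
from look import *
look('w14',(('copper',25),('steel',25)))
for i in range(2):
  s=state();print(s['ee_pos']);goto([574.5,314.9,12.5],-68.1); grab_frame('wrist')"
```

```text
offset [ 50.3 -10.2 -60.6] rot [ 0.6 -0.  -0. ] (k 0 )
  offset [ 50.3 -10.2 -60.6] rot [-179.4    0.    -0. ] (k 180 )
time_s: 17.9
ee_pos: [574.1, 314.3, 62.8]
ee_rot: [12.2, 89.8, -145.4]
force: [-0.5, 1.1, 0.6]
gripper_width: 59.4
[574.1 314.3  62.8] [  12.2   89.8 -145.4] 17.9
copper [252. 191.] [585.8 319.8  76.1  29.2  22.1] tool [ 37.7  -0.7 -13. ]
steel [416.  35.] [757.  252.9  67.1  24.8 131.4] tool [  37.4  126.3 -145.9]
[573.91638653 314.4121852   63.84698991]
  offset [51.3 -0.3 -0.8] rot [ 0.5  0.1 -0. ] (k 0 )
  offset [51.3 -0.3 -0.8] rot [-1.795e+02  0.000e+00  1.000e-01] (k 180 )
[573.92054926 314.71561255  64.61650935]
  offset [52.1  0.  -0.6] rot [ 0.5 -0.  -0. ] (k 0 )
  offset [52.1  0.  -0.6] rot [-179.5    0.    -0. ] (k 180 )
```

View pics/w14.png

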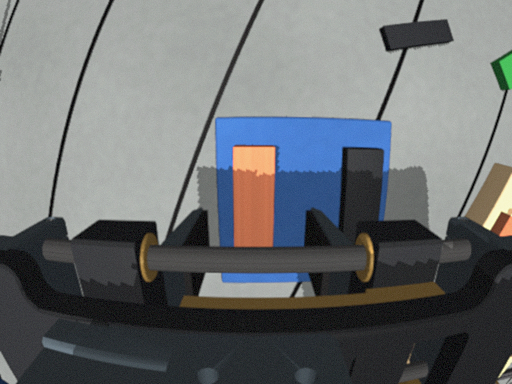

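```bash
python3 -m handwheel '{"gripper":[0.35,0.35,0.35,0.35,0.35],"offset":[[15,-1.5,-1],[28,-1.5,-1],[38,-1.5,-1],[45,-1.5,-1],[48,-1.5,-1]],"rot":[[0.5,0,0],[0.5,0,0],[0.5,0,0],[0.5,0,0],[0.5,0,0]]}'
python3 -m handwheel '{"gripper":[0.35,0.35,0.35],"offset":[[2,0,0],[4,0,0],[4,0,0]],"rot":[[0,0,0],[0,0,0],[0,0,0]]}'
python3 -m handwheel '{"gripper":[0.35,0.8,0.8,0.8,0.8],"offset":[[0.7,0,0],[0.7,0,0],[0.7,0,0],[0.7,0,0],[0.7,0,0]],"rot":[[0,0,0],[0,0,0],[0,0,0],[0,0,0],[0,0,0]]}' 45
```

```text
time_s: 18.47
ee_pos: [573.5, 317.3, 15.5]
ee_rot: [14.0, 89.9, -144.0]
force: [-0.0, 0.0, -0.2]
gripper_width: 59.3
time_s: 18.72
ee_pos: [574.2, 317.8, 12.1]
ee_rot: [172.8, 90.0, 14.8]
force: [-0.1, 0.1, -0.2]
gripper_width: 59.5
time_s: 19.13
ee_pos: [574.2, 317.8, 11.4]
ee_rot: [164.0, 90.0, 5.9]
force: [-0.2, -0.1, -0.6]
gripper_width: 35.9
```

```bash
python3 -m handwheel '{"gripper":[0.8,0.8,0.8,0.8,0.8],"offset":[[0,0,0],[0,0,0],[-5,0,0],[-15,0,0],[-35,0,0]],"rot":[[0,0,0],[0,0,0],[0,0,0],[0,0,0],[0,0,0]]}'
python3 -c "
from h import *
cv2.imwrite('pics/w15.png',grab_frame('wrist')[:,:,::-1])
s=state();print(s['ee_pos'],s['force'],s['gripper_width'],s['qpos'].round())
goto([640,-120,140],-8.3)"
```

```text
time_s: 19.55
ee_pos: [571.9, 316.7, 44.1]
ee_rot: [4.8, 89.6, -153.3]
force: [-0.2, -0.3, -4.3]
gripper_width: 29.6
[575.16189269 318.52208065  50.02711559] [ 1.66449317  0.95610159 -0.00273969] 29.517541257024128 [28. 33. 90.  0. 56. 96.]
  offset [-90.6 430.9 103.4] rot [-59.8  -0.2  -0.1] (k 0 )
  offset [-90.6 430.9 103.4] rot [ 1.202e+02 -1.000e-01  2.000e-01] (k 180 )
```

View pics/w15.png

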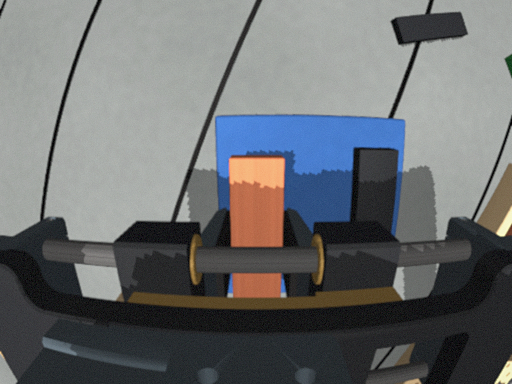

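```bash
python3 -m handwheel '{"gripper":[0.8,0.8,0.8,0.8,0.8],"offset":[[-30,5,1],[-60,25,6],[-85,55,13],[-92,92,22],[-92,128,31]],"rot":[[0,0,0],[-4,0,0],[-9,0,0],[-15,0,0],[-21,0,0]]}'
python3 -c "
from h import *
s=state();print(s['ee_pos'],s['force']);goto([617.5,-111.5,140],-8.3)"
```

```text
time_s: 20.02
ee_pos: [595.0, 187.2, 141.8]
ee_rot: [152.0, 89.6, 15.3]
force: [0.4, 0.0, -4.9]
gripper_width: 29.5
[594.99776437 187.22902811 141.80887994] [ 0.37191789  0.03839944 -4.93399482]
  offset [  1.4 232.7 188.7] rot [-38.4  -0.3  -0.3] (k 0 )
  offset [  1.4 232.7 188.7] rot [141.6  -0.4   0.4] (k 180 )
```

```bash
python3 -m handwheel '{"gripper":[0.8,0.8,0.8,0.8,0.8],"offset":[[0,30,24],[0,60,48],[0,90,73],[0,120,97],[0,148,120]],"rot":[[-7,0,0],[-14,0,0],[-21,0,0],[-28,0,0],[-34,0,0]]}'
python3 -c "
from h import *
s=state();print(s['ee_pos'],s['force']);goto([617.5,-111.5,140],-8.3)"
```

```text
time_s: 20.43
ee_pos: [605.9, -4.4, 138.4]
ee_rot: [112.2, 90.0, 9.4]
force: [0.9, -1.3, -3.2]
gripper_width: 29.7
[605.92890573  -4.36066944 138.43940246] [ 0.85448969 -1.26977744 -3.17519316]
  offset [ -1.6  34.9 102. ] rot [-4.4 -0.  -0. ] (k 0 )
  offset [ -1.6  34.9 102. ] rot [175.6  -0.    0. ] (k 180 )
```

```bash
python3 -m handwheel '{"gripper":[0.8,0.8,0.8,0.8,0.8],"offset":[[0,12,35],[0,22,68],[0,30,92],[0,32,102],[0,32,102]],"rot":[[-2,0,0],[-4.4,0,0],[-4.4,0,0],[-4.4,0,0],[-4.4,0,0]]}'
python3 -m handwheel '{"gripper":[0.8,0.8,0.8],"offset":[[0,0,0],[0,0,0],[0,0,0]],"rot":[[0,0,0],[0,0,0],[0,0,0]]}'
python3 -c "
from look import *
look('w16',(('brick',32),('copper',47)))
print(state()['ee_pos'])
goto([617.5,-111.5,140],-8.3)
im=cv2.imread('pics/w16.png');cv2.imwrite('pics/w16c.png',cv2.resize(im[20:180,170:350],None,fx=4,fy=3.7))"
```

```text
time_s: 20.85
ee_pos: [614.1, -111.6, 138.1]
ee_rot: [10.4, 90.0, -88.5]
force: [0.3, 0.4, -4.2]
gripper_width: 29.4
time_s: 21.1
ee_pos: [614.2, -107.6, 138.3]
ee_rot: [-157.2, 90.0, 104.2]
force: [-0.3, 0.1, -4.1]
gripper_width: 29.6
[ 614.2 -107.6  138.3] [-157.2   90.   104.2] 21.1
brick [ 94. 128.] [449.7 -12.5 227.4 112.3  91.8] tool [ 106.3 -176.8  -69.5]
brick [259.  94.] [632.2 -15.6 192.2 113.   81.6] tool [106.3   4.1 -93.6]
copper [257. 202.] [ 615.3 -114.8   84.9   49.    81.9] tool [91.2  2.2  7. ]
copper [260.  34.] [639.9  38.2  65.8  28.8  81.1] tool [  91.3    3.7 -147.9]
[ 614.26292219 -107.59593078  138.28393134]
  offset [-1.7  3.8  3.4] rot [-0.2 -0.   0. ] (k 0 )
  offset [-1.7  3.8  3.4] rot [179.8   0.    0. ] (k 180 )
```

View pics/w16.png

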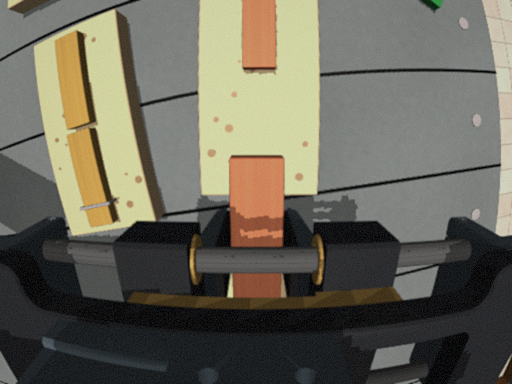

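View pics/w16c.png

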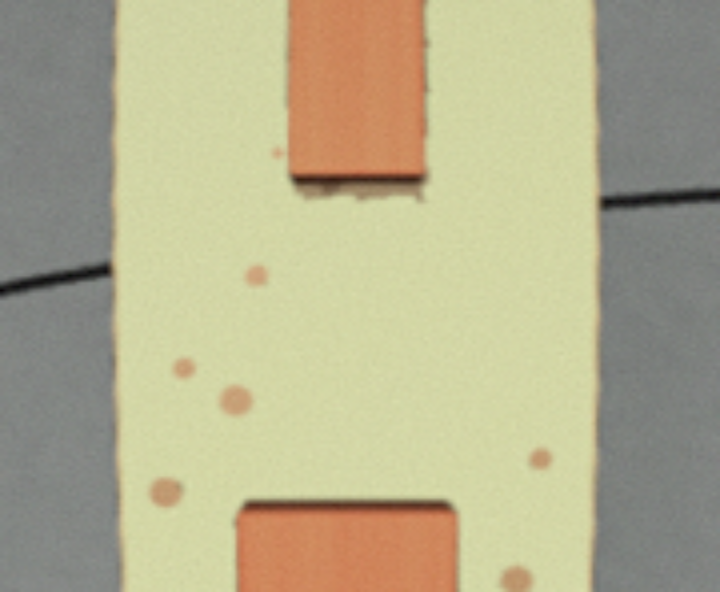

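```bash
python3 - <<'E'
from place import *
place('w16',[[242.3,67.6],[259.5,67.6],[276.5,67.6]],35)
print(wprojt([[-13,0,-50],[-13,0,-52]]))
E
```

```text
end world [[620.2, 8.4, 47.0], [635.0, 6.1, 47.0], [649.6, 4.1, 47.0]] tool [[91.3, -11.3, -115.5], [91.3, 3.6, -115.5], [91.3, 18.4, -115.6]]
[[254.69840214 155.92307763]
 [254.69949538 152.19299301]]
```

```bash
python3 -m handwheel '{"gripper":[0.8,0.8,0.8,0.8,0.8],"offset":[[10,1,-20],[28,2.3,-42],[48,2.3,-57],[64,2.3,-60.5],[70,2.3,-60.5]],"rot":[[0,0,0],[0,0,0],[0,0,0],[0,0,0],[0,0,0]]}'
python3 -m handwheel '{"gripper":[0.8,0.8,0.8],"offset":[[0,0,0],[0,0,0],[0,0,0]],"rot":[[0,0,0],[0,0,0],[0,0,0]]}'
python3 -c "
from look import *
look('w17',())
im=cv2.imread('pics/w17.png');cv2.imwrite('pics/w17c.png',cv2.resize(im[60:260,150:370],None,fx=3.5,fy=3))"
```

```text
time_s: 21.57
ee_pos: [624.1, -47.1, 65.7]
ee_rot: [-91.1, 89.7, 170.4]
force: [-1.0, -0.3, -4.1]
gripper_width: 29.6
time_s: 21.82
ee_pos: [626.7, -50.1, 69.6]
ee_rot: [88.3, 89.8, -10.4]
force: [0.3, 0.2, -4.0]
gripper_width: 29.5
[626.7 -50.1  69.6] [ 88.3  89.8 -10.4] 21.8167
```

View pics/w17c.png

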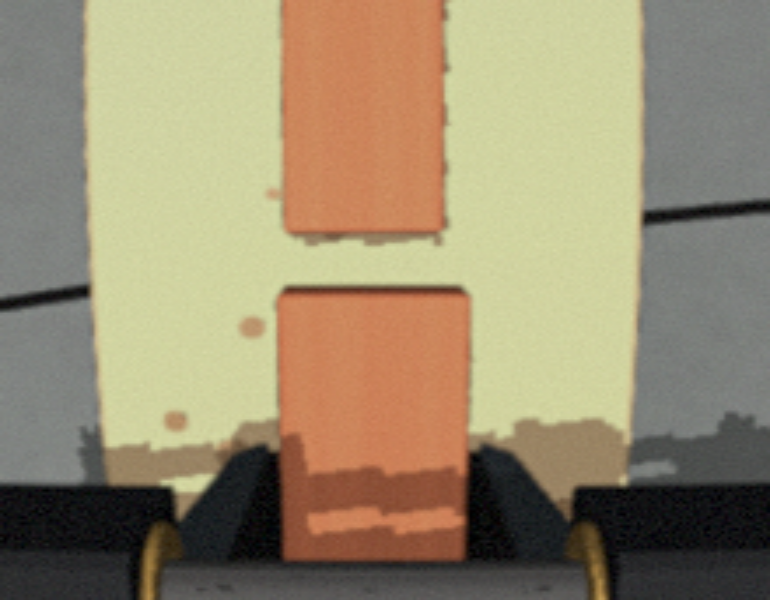

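```bash
python3 - <<'E'
from place import *
place('w17',[[231.4,138],[254,138],[276.6,138]],35)
place('w17',[[230,80],[252,62]],35)
E
```

```text
end world [[620.3, 8.9, 47.0], [634.8, 6.6, 47.0], [649.2, 4.5, 47.0]] tool [[22.5, -15.2, -57.4], [22.5, -0.6, -57.3], [22.6, 14.0, -57.4]]
end world [[625.3, 46.5, 47.0], [640.9, 56.0, 47.0]] tool [[22.5, -16.0, -95.3], [22.5, -1.9, -107.1]]
```

```bash
python3 -m handwheel '{"gripper":[0.8,0.8,0.8,0.8,0.8],"offset":[[12,-1.6,-2],[22,-1.6,-2],[28,-1.6,-2],[31,-1.6,-2],[31,-1.6,-2]],"rot":[[0,0,0],[0,0,0],[0,0,0],[0,0,0],[0,0,0]]}'
python3 -m handwheel '{"gripper":[0.8,0.8,0.8,0.8],"offset":[[1,0,0],[2,0,0],[3,0,0],[3,0,0]],"rot":[[0,0,0],[0,0,0],[0,0,0],[0,0,0]]}'
python3 -m handwheel '{"gripper":[0.8,0.8,0.8],"offset":[[0.7,0,0],[1.2,0,0],[1.2,0,0]],"rot":[[0,0,0],[0,0,0],[0,0,0]]}'
```

```text
time_s: 22.28
ee_pos: [623.9, -47.8, 36.5]
ee_rot: [-82.0, 89.9, 179.3]
force: [0.7, -0.4, -4.2]
gripper_width: 29.6
time_s: 22.62
ee_pos: [624.5, -47.6, 34.3]
ee_rot: [83.0, 90.0, -15.7]
force: [0.5, 0.6, -4.2]
gripper_width: 29.5
time_s: 22.87
ee_pos: [624.5, -47.5, 33.3]
ee_rot: [82.6, 90.0, -16.1]
force: [-1.2, 0.1, -3.0]
gripper_width: 29.7
```

```bash
python3 -m handwheel '{"gripper":[0.8,0.8,0.8],"offset":[[0.5,0,0],[0.8,0,0],[0.8,0,0]],"rot":[[0,0,0],[0,0,0],[0,0,0]]}'
python3 -c "
from look import *
look('w18',())
im=cv2.imread('pics/w18.png');cv2.imwrite('pics/w18c.png',cv2.resize(im[60:260,150:370],None,fx=3.5,fy=3))"
```

```text
time_s: 23.12
ee_pos: [624.5, -47.6, 33.3]
ee_rot: [87.4, 90.0, -11.2]
force: [-3.1, 0.5, 4.8]
gripper_width: 29.7
[624.5 -47.6  33.3] [ 87.4  90.  -11.2] 23.1167
```

View pics/w18c.png

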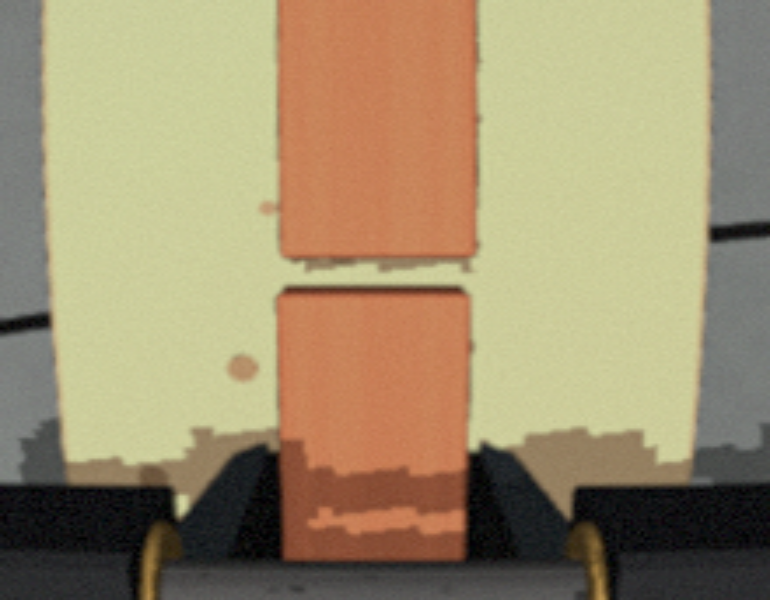

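```bash
python3 - <<'E'
from place import *
place('w18',[[257.8,145.7],[256.6,157]],35)
E
python3 -m handwheel '{"gripper":[0.5,0.4,0.35,0.35,0.35],"offset":[[0,0,0],[0,0,0],[0,0,0],[-10,0,0],[-35,0,0]],"rot":[[0,0,0],[0,0,0],[0,0,0],[0,0,0],[0,0,0]]}'
python3 -m handwheel '{"gripper":[0.35,0.35,0.35,0.35,0.35],"offset":[[-30,0,0],[-60,0,0],[-75,-4,-15],[-75,-12,-45],[-75,-22,-80]],"rot":[[0,0,0],[0,0,0],[4,0,0],[10,0,0],[17,0,0]]}'
python3 -c "
from h import *
print(state()['ee_pos'])
goto([605.6-55.6,238.8-22.5,115],-67.5)"
```

```text
end world [[634.5, 7.1, 47.0], [633.0, 1.2, 47.0]] tool [[-13.7, 1.6, -55.5], [-13.7, 1.0, -49.5]]
time_s: 23.58
ee_pos: [621.9, -47.3, 64.6]
ee_rot: [-86.0, 89.6, 175.3]
force: [-0.2, -0.2, -0.0]
gripper_width: 58.4
time_s: 24.0
ee_pos: [616.0, 34.3, 144.7]
ee_rot: [112.4, 89.7, -3.8]
force: [0.6, 0.5, 0.2]
gripper_width: 59.1
[615.95487281  34.29139478 144.6718113 ]
  offset [  29.3 -139.5 -134.3] rot [41.4 -0.2 -0.2] (k 0 )
  offset [  29.3 -139.5 -134.3] rot [-138.6    0.3   -0.2] (k 180 )
```

Copper is down with a gap of about 6 mm and in line within 1 mm. Next is steel.

```bash
python3 -m handwheel '{"gripper":[0.35,0.35,0.35,0.35,0.35],"offset":[[0,-28,-27],[5,-56,-54],[12,-84,-80],[20,-112,-108],[26,-132,-127]],"rot":[[7,0,0],[14,0,0],[21,0,0],[28,0,0],[35,0,0]]}'
python3 -m handwheel '{"gripper":[0.35,0.35,0.35,0.35],"offset":[[3,-5,-8],[3,-5,-10],[3,-5,-10],[3,-5,-10]],"rot":[[6.4,0,0],[6.4,0,0],[6.4,0,0],[6.4,0,0]]}'
python3 -c "
from look import *
look('w19',(('steel',25),('plate',10)))
goto([550,216.3,115],-67.5)
"
```

```text
time_s: 24.42
ee_pos: [549.6, 209.0, 116.6]
ee_rot: [-149.6, 89.9, 59.6]
force: [0.0, -0.0, -0.1]
gripper_width: 59.2
time_s: 24.75
ee_pos: [557.4, 215.1, 113.7]
ee_rot: [139.4, 90.0, -17.3]
force: [0.3, -0.0, 0.0]
gripper_width: 59.1
[557.4 215.1 113.7] [139.4  90.  -17.3] 24.75
steel [259. 240.] [526.6 199.5 219.   48.6 113.2] tool [88.7  2.2 34.6]
steel [254. 178.] [574.2 223.8  28.2  28.2 112.6] tool [ 88.7  -1.4 -18.8]
plate [212. 134.] [591.6 277.  137.3 137.   23. ] tool [103.7 -43.4 -55.8]
  offset [-1.3 -4.3  6.2] rot [ 0.7 -0.  -0. ] (k 0 )
  offset [-1.3 -4.3  6.2] rot [-179.3    0.    -0. ] (k 180 )
```

View pics/w19.png

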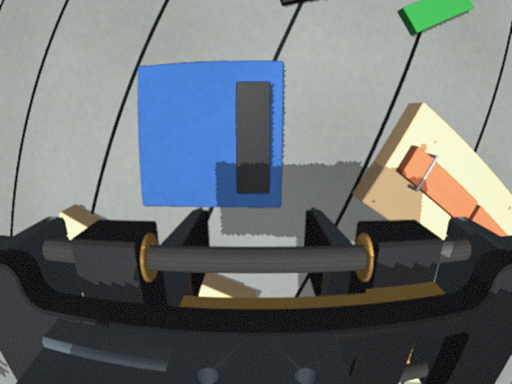

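```bash
python3 - <<'E'
from meas import *
v=np.load('w19.npy'); s=dict(ee_pos=v[:3],ee_rot=v[3:])
M=R.from_euler('xyz',s['ee_rot'],degrees=True).as_matrix()
P=wcast([[237,82],[271,82],[271,192.5],[236,193]],25,s); t=(P-s['ee_pos'])@M
print(P.round(1),t.round(1),t.mean(0)); print(cv2.minAreaRect(P[:,:2].astype(np.float32)))
E
```

```text
[[646.  270.5  25. ]
 [657.5 243.7  25. ]
 [568.  204.4  25. ]
 [555.1 233.1  25. ]] [[  88.8  -15.9 -103.2]
 [  88.8   13.3 -103.2]
 [  88.7   14.    -5.4]
 [  88.7  -17.5   -4.9]] [ 88.76786894  -1.55737364 -54.18377535]
((606.4140014648438, 238.4264373779297), (98.31224060058594, 31.47252655029297), 23.67315101623535)
```

```bash
python3 -m handwheel '{"gripper":[0.35,0.35,0.35,0.35,0.35],"offset":[[15,-2,-18],[30,-2.5,-36],[45,-2.5,-54],[50,-2.5,-54],[50,-2.5,-54]],"rot":[[0.8,0,0],[0.8,0,0],[0.8,0,0],[0.8,0,0],[0.8,0,0]]}'
python3 -m handwheel '{"gripper":[0.35,0.35],"offset":[[0,0,0],[0,0,0]],"rot":[[0,0,0],[0,0,0]]}'
python3 -c "
from look import *
look('w20',(('steel',25),('plate',10)))
im=cv2.imread('pics/w20.png');cv2.imwrite('pics/w20c.png',cv2.resize(im[90:290,150:370],None,fx=3.5,fy=3))"
```

```text
time_s: 25.22
ee_pos: [605.0, 237.8, 61.6]
ee_rot: [1.7, 89.8, -156.0]
force: [-0.9, 0.1, 0.7]
gripper_width: 59.6
time_s: 25.38
ee_pos: [605.3, 238.6, 64.2]
ee_rot: [166.1, 90.0, 8.5]
force: [0.3, -0.1, -0.3]
gripper_width: 59.2
[605.3 238.6  64.2] [166.1  90.    8.5] 25.3833
steel [263. 232.] [606.9 236.6 176.1  68.8 112.2] tool [39.2  2.4 -0.6]
steel [317.  41.] [736.9 250.6 108.   41.2 159.8] tool [  39.3   38.9 -126.2]
plate [221. 180.] [607.6 284.2 137.6 104.  113.2] tool [ 54.2 -41.3 -19.4]
```

View pics/w20c.png

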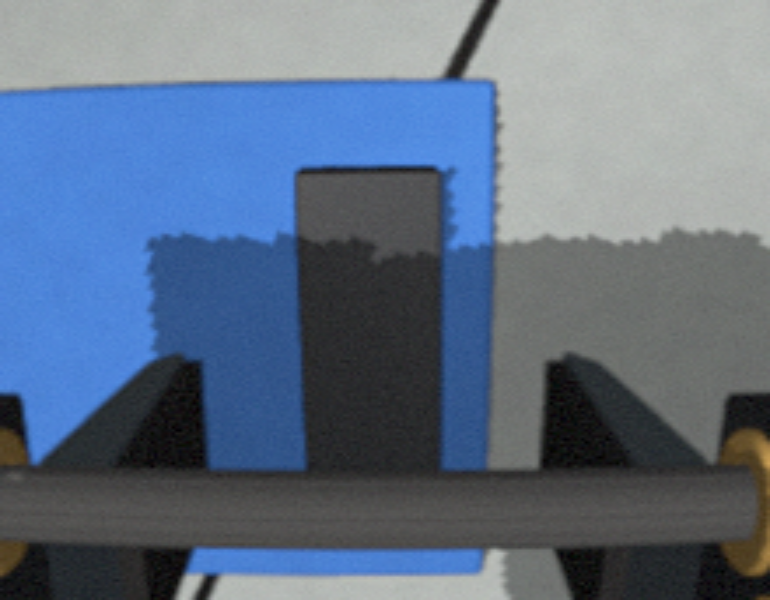

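```bash
python3 - <<'E'
from meas import *
v=np.load('w20.npy'); s=dict(ee_pos=v[:3],ee_rot=v[3:])
M=R.from_euler('xyz',s['ee_rot'],degrees=True).as_matrix()
P=wcast([[234.9,147.3],[276,147.3],[276,240],[237.5,240]],25,s); t=(P-s['ee_pos'])@M
print(t.round(1))
E
```

```text
[[ 39.2 -14.5 -50.6]
 [ 39.2  14.5 -50.7]
 [ 39.2  15.8  19.6]
 [ 39.2 -13.6  19.7]]
```

```bash
python3 -m handwheel '{"gripper":[0.35,0.35,0.35,0.35,0.35],"offset":[[15,-0.5,-0.6],[28,-0.5,-0.6],[38,-0.5,-0.6],[45,-0.5,-0.6],[47,-0.5,-0.6]],"rot":[[-0.7,0,0],[-0.7,0,0],[-0.7,0,0],[-0.7,0,0],[-0.7,0,0]]}'
python3 -m handwheel '{"gripper":[0.35,0.35,0.35,0.8,0.8],"offset":[[2,0,0],[4,0,0],[4.7,0,0],[4.7,0,0],[4.7,0,0]],"rot":[[0,0,0],[0,0,0],[0,0,0],[0,0,0],[0,0,0]]}' 45
python3 -m handwheel '{"gripper":[0.8,0.8,0.8,0.8],"offset":[[0,0,0],[0,0,0],[0,0,0],[0,0,0]],"rot":[[0,0,0],[0,0,0],[0,0,0],[0,0,0]]}'
python3 -m handwheel '{"gripper":[0.8,0.8,0.8,0.8],"offset":[[-5,0,0],[-15,0,0],[-35,0,0],[-35,0,0]],"rot":[[0,0,0],[0,0,0],[0,0,0],[0,0,0]]}'
python3 -c "
from h import *
cv2.imwrite('pics/w21.png',grab_frame('wrist')[:,:,::-1])
goto([397,165,140],-2.6)"
```

```text
time_s: 25.85
ee_pos: [605.2, 239.7, 15.4]
ee_rot: [1.4, 89.9, -155.5]
force: [-0.5, -0.2, 0.7]
gripper_width: 58.7
time_s: 26.27
ee_pos: [606.2, 240.1, 11.9]
ee_rot: [167.1, 90.0, 10.2]
force: [-0.1, -0.3, -0.4]
gripper_width: 48.8
time_s: 26.6
ee_pos: [606.1, 239.9, 11.7]
ee_rot: [128.2, 90.0, -28.7]
force: [-0.4, -0.7, 1.1]
gripper_width: 29.5
time_s: 26.93
ee_pos: [608.2, 240.9, 50.3]
ee_rot: [177.7, 89.6, 20.8]
force: [1.2, 1.3, -1.0]
gripper_width: 29.7
  offset [-92.4 -12.8 223. ] rot [-64.3  -0.3  -0.2] (k 0 )
  offset [-92.4 -12.8 223. ] rot [115.7  -0.2   0.3] (k 180 )
```

View pics/w21.png

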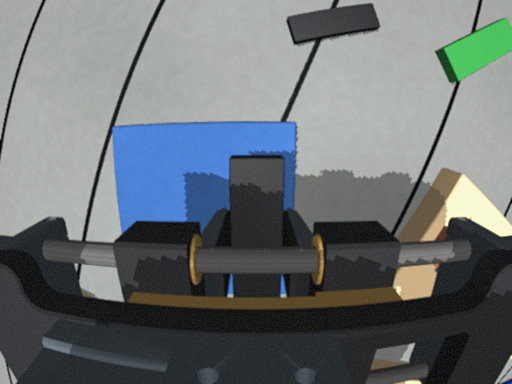

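```bash
python3 -m handwheel '{"gripper":[0.8,0.8,0.8,0.8,0.8],"offset":[[-30,0,2],[-60,-1,20],[-85,-3,48],[-92,-5,80],[-92,-7,112]],"rot":[[-4,0,0],[-11,0,0],[-18,0,0],[-25,0,0],[-32,0,0]]}'
python3 -c "
from h import *
print(state()['ee_pos'],state()['force']);goto([396,170,140],-2.6)"
```

```text
time_s: 27.4
ee_pos: [500.4, 202.7, 140.4]
ee_rot: [145.5, 89.7, 20.9]
force: [0.4, -0.1, -3.3]
gripper_width: 29.8
[500.35907442 202.73450163 140.36482431] [ 0.35901933 -0.06282007 -3.27155114]
  offset [ -0.1 -67.3  86.2] rot [-32.   -0.2  -0.2] (k 0 )
  offset [ -0.1 -67.3  86.2] rot [148.   -0.3   0.2] (k 180 )
```

```bash
python3 -m handwheel '{"gripper":[0.8,0.8,0.8,0.8,0.8],"offset":[[0,-16,20],[0,-32,40],[0,-46,60],[0,-58,76],[0,-65,84]],"rot":[[-7,0,0],[-14,0,0],[-21,0,0],[-27,0,0],[-32,0,0]]}'
python3 -m handwheel '{"gripper":[0.8,0.8,0.8],"offset":[[0,0,0],[0,0,0],[0,0,0]],"rot":[[0,0,0],[0,0,0],[0,0,0]]}'
python3 -c "
from look import *
look('w22',(('brick',32),('steel',47)))
goto([396,170,140],-2.6)
im=cv2.imread('pics/w22.png');cv2.imwrite('pics/w22c.png',cv2.resize(im[20:220,150:370],None,fx=3.5,fy=3))"
```

```text
time_s: 27.82
ee_pos: [395.2, 169.6, 137.7]
ee_rot: [-64.5, 89.8, -157.2]
force: [0.1, 0.5, -2.9]
gripper_width: 29.6
time_s: 28.07
ee_pos: [399.8, 171.3, 138.6]
ee_rot: [110.6, 89.9, 17.6]
force: [0.4, -0.9, -3.0]
gripper_width: 29.7
[399.8 171.3 138.6] [110.6  89.9  17.6] 28.0667
brick [437. 233.] [607.9 112.1  28.7  19.7 174.6] tool [106.8 210.7  48.1]
brick [252.  90.] [401.8 266.8 189.5 113.5  87.3] tool [106.6  -3.2 -95.4]
steel [248. 217.] [399.1 161.8 120.3  92.1 178. ] tool [91.6 -0.3  9.6]
steel [251.  28.] [404.4 327.1  50.1  28.2  86.8] tool [  91.6   -3.9 -155.7]
  offset [-1.5 -3.8  1.6] rot [-0.4 -0.  -0.1] (k 0 )
  offset [-1.5 -3.8  1.6] rot [ 1.796e+02 -1.000e-01  0.000e+00] (k 180 )
```

View pics/w22c.png

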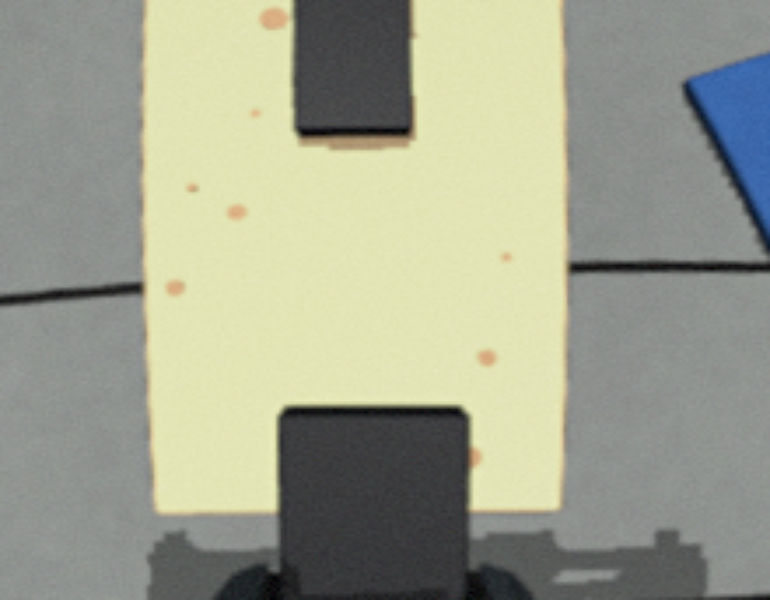

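```bash
python3 - <<'E'
from place import *
place('w22',[[234,62.3],[250.6,62.3],[267.4,62.3]],35)
E
```

```text
end world [[387.8, 292.6, 47.0], [402.3, 291.7, 47.0], [416.8, 290.9, 47.0]] tool [[91.6, -18.6, -120.4], [91.6, -4.1, -120.2], [91.6, 10.5, -120.3]]
```

```bash
python3 -m handwheel '{"gripper":[0.8,0.8,0.8,0.8,0.8],"offset":[[10,-2,-20],[28,-5,-44],[48,-5,-61],[64,-5,-65],[70,-5,-65]],"rot":[[-0.4,0,0],[-0.4,0,0],[-0.4,0,0],[-0.4,0,0],[-0.4,0,0]]}'
python3 -m handwheel '{"gripper":[0.8,0.8,0.8],"offset":[[0,0,0],[0,0,0],[0,0,0]],"rot":[[0,0,0],[0,0,0],[0,0,0]]}'
python3 -c "
from look import *
look('w23',(('brick',32),))
goto([396,170,140],-2.6)
im=cv2.imread('pics/w23.png');cv2.imwrite('pics/w23c.png',cv2.resize(im[60:260,150:370],None,fx=3.5,fy=3))"
```

```text
time_s: 28.53
ee_pos: [396.9, 237.0, 66.2]
ee_rot: [-58.8, 89.8, -151.3]
force: [-0.5, -0.2, -2.9]
gripper_width: 29.5
time_s: 28.78
ee_pos: [398.0, 236.1, 69.3]
ee_rot: [114.5, 89.9, 21.9]
force: [-1.2, -0.6, -3.0]
gripper_width: 29.4
[398.  236.1  69.3] [114.5  89.9  21.9] 28.7833
brick [258. 106.] [403.8 317.2 159.5 113.1  87.5] tool [ 37.3   2.  -81.3]
  offset [-70.6   1.1  66. ] rot [-0.  -0.1 -0.1] (k 0 )
  offset [-70.6   1.1  66. ] rot [ 1.8e+02 -2.0e-01  1.0e-01] (k 180 )
```

View pics/w23c.png

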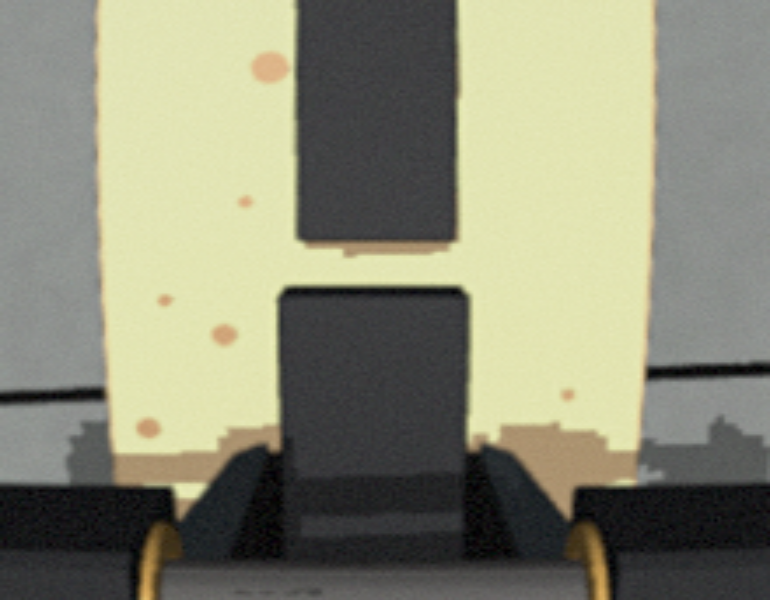

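```bash
python3 - <<'E'
from place import *
place('w23',[[257.9,139.7]],35)
E
```

```text
end world [[402.5, 292.1, 47.0]] tool [[22.3, 1.9, -56.2]]
```

```bash
python3 -m handwheel '{"gripper":[0.8,0.8,0.8,0.8,0.8],"offset":[[12,0.7,-1],[22,0.7,-1],[28,0.7,-1],[31,0.7,-1],[31,0.7,-1]],"rot":[[0,0,0],[0,0,0],[0,0,0],[0,0,0],[0,0,0]]}'
python3 -m handwheel '{"gripper":[0.8,0.8,0.8,0.8],"offset":[[1,0,0],[2,0,0],[3,0,0],[3,0,0]],"rot":[[0,0,0],[0,0,0],[0,0,0],[0,0,0]]}'
python3 -m handwheel '{"gripper":[0.8,0.8,0.8],"offset":[[0.7,0,0],[1.2,0,0],[1.2,0,0]],"rot":[[0,0,0],[0,0,0],[0,0,0]]}'
```

```text
time_s: 29.25
ee_pos: [397.8, 236.8, 37.5]
ee_rot: [-36.9, 90.0, -129.5]
force: [-0.2, 0.8, -2.6]
gripper_width: 29.2
time_s: 29.58
ee_pos: [397.9, 237.1, 34.6]
ee_rot: [107.4, 90.0, 14.9]
force: [0.0, 0.7, -3.0]
gripper_width: 29.5
time_s: 29.83
ee_pos: [398.0, 237.2, 33.7]
ee_rot: [108.1, 90.0, 15.6]
force: [-1.5, -1.0, 0.9]
gripper_width: 29.9
```

```bash
python3 -m handwheel '{"gripper":[0.8,0.8],"offset":[[0.3,0,0],[0.3,0,0]],"rot":[[0,0,0],[0,0,0]]}'
python3 -m handwheel '{"gripper":[0.5,0.4,0.35,0.35,0.35],"offset":[[0,0,0],[0,0,0],[0,0,0],[-10,0,0],[-35,0,0]],"rot":[[0,0,0],[0,0,0],[0,0,0],[0,0,0],[0,0,0]]}'
python3 -m handwheel '{"gripper":[0,0,0,0,0],"offset":[[-35,0,0],[-75,0,0],[-115,0,0],[-150,0,0],[-185,0,0]],"rot":[[0,0,0],[0,0,0],[0,0,0],[0,0,0],[0,0,0]]}'
python3 -c "
from h import *
print(state()['ee_pos'],state()['qpos'].round())
goto([215,-500,250],-68)"
```

```text
time_s: 30.0
ee_pos: [398.0, 237.2, 33.7]
ee_rot: [112.7, 90.0, 20.2]
force: [-2.0, -1.3, 5.0]
gripper_width: 29.6
time_s: 30.42
ee_pos: [395.8, 235.9, 65.9]
ee_rot: [-57.0, 89.6, -149.6]
force: [0.2, 0.3, -0.6]
gripper_width: 58.2
time_s: 30.83
ee_pos: [397.7, 237.0, 255.1]
ee_rot: [117.2, 89.9, 24.7]
force: [1.1, 0.8, 0.5]
gripper_width: 89.3
[397.69333394 237.03375508 255.13681642] [29.  7. 99. -0. 74. 32.]
  offset [   4.6 -149.8  744.4] rot [65.5 -0.1 -0. ] (k 0 )
  offset [   4.6 -149.8  744.4] rot [-1.145e+02  0.000e+00 -1.000e-01] (k 180 )
```

```bash
for i in 1 2 3 4; do :; done
python3 -m handwheel '{"gripper":[0,0,0,0,0],"offset":[[0,-4,38],[0,-8,76],[0,-12,114],[0,-16,152],[0,-20,190]],"rot":[[0,0,0],[0,0,0],[0,0,0],[0,0,0],[0,0,0]]}'
python3 -m handwheel '{"gripper":[0,0,0,0,0],"offset":[[0,-4,38],[0,-8,76],[0,-12,114],[0,-16,152],[0,-20,190]],"rot":[[0,0,0],[0,0,0],[0,0,0],[0,0,0],[0,0,0]]}'
python3 -m handwheel '{"gripper":[0,0,0,0,0],"offset":[[0,-8,38],[0,-16,76],[0,-24,114],[0,-32,150],[0,-40,186]],"rot":[[0,0,0],[0,0,0],[0,0,0],[0,0,0],[0,0,0]]}'
python3 -m handwheel '{"gripper":[0,0,0,0,0],"offset":[[0,-12,36],[0,-24,72],[0,-36,108],[0,-48,140],[0,-48,140]],"rot":[[0,0,0],[0,0,0],[0,0,0],[0,0,0],[0,0,0]]}'
python3 -c "
from meas import *
for n in ('top','scene'):
    im=grab_frame(n)[:,:,::-1].copy(); cv2.imwrite(f'pics/{n}9.png',im)
a=cv2.imread('pics/top9.png');cv2.imwrite('pics/top9c.png',cv2.resize(a[60:290,70:420],None,fx=2.25,fy=2.25,interpolation=cv2.INTER_CUBIC))
"
```

```text
time_s: 31.25
ee_pos: [368.8, 46.8, 253.1]
ee_rot: [77.6, 90.0, -14.9]
force: [1.4, -0.7, 0.2]
gripper_width: 90.9
time_s: 31.67
ee_pos: [340.3, -142.5, 253.2]
ee_rot: [69.3, 89.9, -23.3]
force: [0.8, 1.3, 0.1]
gripper_width: 91.2
time_s: 32.08
ee_pos: [291.8, -326.7, 253.0]
ee_rot: [60.8, 90.0, -31.8]
force: [0.5, 1.1, 0.5]
gripper_width: 91.4
time_s: 32.5
ee_pos: [236.4, -467.8, 252.2]
ee_rot: [-22.9, 89.8, -115.7]
force: [0.5, -0.3, 0.5]
gripper_width: 91.2
```

View pics/top9c.png

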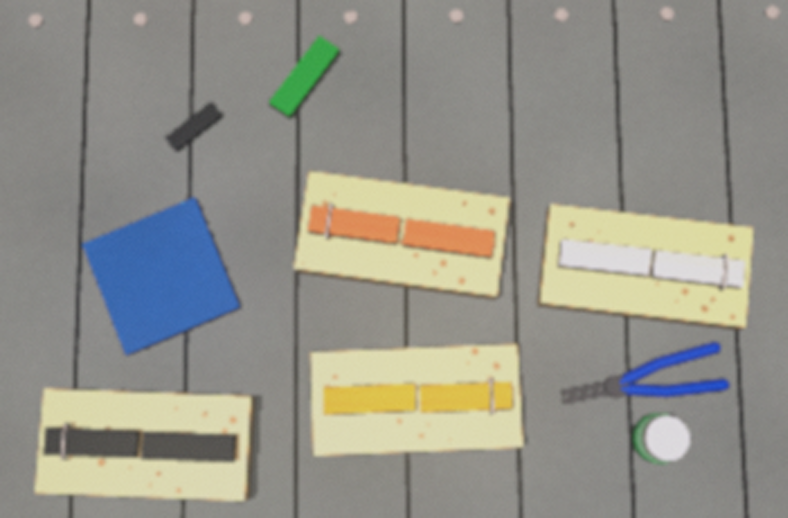

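View pics/scene9.png

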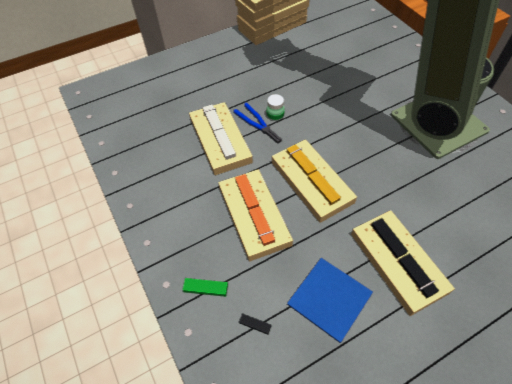

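All four pairs are in line with small gaps, and the pliers and jar look unmoved. I'll run one numeric check on the top view.

```bash
python3 - <<'E'
from meas import *
im=cv2.imread('pics/top9.png'); ms=masks(im); ms['steel']=(im.max(2)<90)
B={}
for c in comps(im,ms['brick'],1500):
    r=rect('top',c,32); B[tuple(c.mean(0).round())]=r
yaw=dict(steel=(-92.6,(134,258)),copper=(-98.3,(249,164)),brass=(91.8,(255,238)),alu=(82.6,(358,178)))
for k,(a,u) in yaw.items():
    b=min(B.items(),key=lambda q:np.hypot(q[0][0]-u[0],q[0][1]-u[1]))[1]
    d=np.array([np.cos(np.radians(a)),np.sin(np.radians(a))]); n=np.array([-d[1],d[0]])
    ys,xs=np.nonzero(ms[k]); P=cast('top',np.c_[xs,ys],47)[:,:2]-np.array(b[:2]); x=P@d; y=P@n
    m=(abs(y)<30)&(abs(x)<112); L=m&(x>8); S=m&(x<-10)&(x>-95)
    h=np.histogram(x[m&(abs(y)<8)],np.arange(-6,10,2))[0]
    X,Y=x[L],y[L]; sl=np.degrees(np.polyfit(X,Y,1)[0])
    print(k,'loose x',X.min().round(1),np.percentile(X,99.5).round(1),'y loose',np.median(Y).round(1),'stapled',np.median(y[S]).round(1),'slope',round(sl,2),h)
for n in('top',):
    a=cv2.imread('pics/top0.png');d=cv2.absdiff(a,im)[200:280,310:400];print('bystander diff',d.max(),d.mean())
print(state()['time_s'])
E
```

```text
steel loose x 8.0 98.2 y loose 2.0 stapled 2.7 slope 0.21 [3 0 0 0 5 6 4]
copper loose x 8.2 98.9 y loose 0.2 stapled 1.4 slope -0.21 [0 0 0 4 5 6 5]
brass loose x 8.1 98.3 y loose -4.4 stapled -2.4 slope -0.1 [0 0 0 0 0 7 3]
alu loose x 8.1 102.4 y loose -2.1 stapled -2.1 slope 0.34 [4 4 6 3 4 5 5]
bystander diff 8 2.1577314814814814
32.6
```

```bash
python3 -c "
import cv2
a=cv2.imread('pics/top9.png');c=cv2.resize(a[210:265,205:305],None,fx=7,fy=7,interpolation=cv2.INTER_CUBIC);cv2.imwrite('pics/bz.png',c)"
```

```text
(no output)
```

View pics/bz.png

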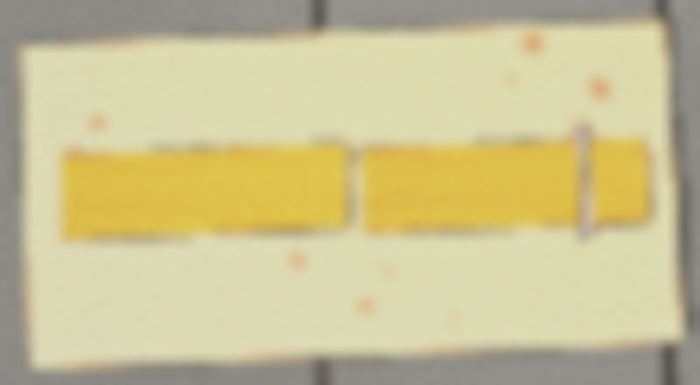

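The brass gap is about 5 mm and the lateral mismatch about 1 mm, so I'm handing in.

```bash
python3 -c "
from workcell import *
job_done()"
```

```text
the job is handed in; nothing more can be done
```

I took the pile apart (brass, aluminium, copper, then steel) and laid each bar flat on its own brick, in line with the stapled bar of the same metal. The job was handed in at about 33 s. Each bar was lowered until it touched at about 5 N, then released, and none was dropped.

**Last checks, with the arm clear:**
- **Gaps:** all four are small in the final top view. I measured about 5 mm for brass in an enlarged crop, about 4 mm for aluminium, and about 5–6 mm for copper and steel just before release.
- **Alignment:** the bars are within about 1–2 mm sideways of their partners and about 0.3° in angle.
- **Bystanders:** the pliers and jar show no change from the first picture. I did not touch the small black bar or the green bar.

**Disagreements:**
- **Cameras:** the scene camera read positions about 9 mm off the top and wrist cameras in y on the bricks. I worked from close wrist views instead.
- **Brass:** the final mask check put it 2 mm off line sideways, while the crop showed about 1 mm.
- **Mask gaps:** the mask check did not resolve the gaps well, clearly not for aluminium, so the gap figures come from the pictures and close wrist views.

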